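# Lay the empty caddy on its side and clamp it

### The arm

A 7-joint arm with a two-finger parallel gripper is mounted at the origin on the work surface. World frame = base frame: x ahead of the robot, y to its left, z up, the work surface at z = 0. Lengths are in m, angles in rad, forces in N, time in s.
With the tool pointing down it reaches from about 0.425 to 0.8 m from the base axis. Payload 8.3 kg.
Tool frame: the origin (TCP) lies on the centre line of the jaws, within the pads' length; the fingertips stand 25 mm ahead of it and the grasp point (between the pads) lies 6 mm ahead of it; z points along the fingers, y is the direction in which the jaws open and shut (so a half turn about z gives the same grasp; the last joint's range is limited). The gripper opens to 85 mm and grips with 20 to 120 N. Pads are 22 mm wide; open, the fingers measure 114 mm over their backs; the gripper's body (76 mm by 85 mm) begins 54 mm behind the grasp point. The pads swing forward as they close: fully open they stand 13 mm farther back than shut.
Start: joints at [1.285, 0.383, 0.016, 1.37, -0.006, 1.388, -0.046], TCP at [0.138, -0.61, 0.256] pointing down, gripper open.
Joint ranges: [-2.95, 2.95], [-0.25, 2.06], [-1.52, 1.56], [0.18, 2.33], [-1.44, 4.58], [0.02, 2.06], [-3.01, 3.01]. Speed limits (rad/s): [2.39, 2.39, 3.01, 3.01, 3.14, 3.14, 3.14].

### API

Orientations are given as [roll, pitch, yaw] about the fixed x, y, z axes, in that order (R = Rz(yaw) Ry(pitch) Rx(roll)).
In Python, from plant import ctrl gives the robot as it stands.
- The arm moves only by the tool carry_out, never from a script. Its argument "plan" is a list of rows, each an object with "turn": the turn, a rotation vector about the world's x, y, z in degrees, a list of three; "offset": the shift along the world's x, y, z in m, a list of three; "hand": the finger opening in m, from 0 to 0.0854. In form: [{"turn": [rx, ry, rz], "offset": [dx, dy, dz], "hand": hand}, ...]. A call has 1 to 20 rows; each row is the pose to reach, as a shift and turn from the pose commanded when the call began; what a row does not reach only later rows make up. A row lasts 1/8 s, in which the tool goes at most 62.5 mm and 10.7 degrees, less where a joint would pass 70% of its speed; a pose out of reach is approached as far as the arm can. A call with a gripper value outside its range is refused whole. The fingers move at their own pace and stop on an object; "force" is the grip in N (left out, the last holds). Time passes only in rows, so rows that repeat a pose let the fingers close. It gives the time, the measured TCP pose, the force and the opening at its end, in the units of the state.
- ctrl.get_obs(): the state, without advancing time (a new reading comes with each control period).
- ctrl.get_image(name): name is "side" or "top"; returns (picture, depth): 420x560x3 uint8, red, green, blue; 420x560 float32, m along the optical axis (not along the pixel's ray), 0 where there is no reading.
- ctrl.get_calibration(name): a dict with "fx", "fy", "cx", "cy" (pixels), "camera_from_world" (4x4, takes a point from world to camera coordinates). Camera axes: x right, y down, z forward; pixel columns grow to the right and rows downward; lengths in m; the calibration is good to about 2 mm. A picture is of the moment at which its call begins. get_calibration takes no time and is no camera call.
- ctrl.finish_job(): hands the job in, once; it reports no verdict.
The state is a dict: "time": time; "joints": joint angles; "qvel": joint speeds; "joint_torque": joint torques, N m; "tcp_pos": TCP position; "tool_rot": TCP orientation; "contact_force": force on the tool from outside, world axes, zero at the start; "ft_torque": the same for the moment, N m; "finger_gap": finger opening in m.
Only numpy, scipy, OpenCV 4.12 (cv2) and the standard library are available. Lean on these libraries where they do the work, as an engineer would, in place of code of your own. Each camera call takes 0.05 s, during which the arm holds its last target.

### The job

The wooden caddy is to be planed, so empty it first: take every turned spindle out and put it in the white bin. Then push the caddy's base against the near edge of the clamp's bed, tip the caddy over that edge so that it lies flat on its side on the bed between jaw and fence, and wind the handwheel until the jaw holds it square and tight against the fence. Leave the glue bottle, tape and hammer alone.

Things in the scene. Friction and masses are not known exactly. Their poses are not given: they have to be found in the camera images.
- wheel_axis (a point): centre of the handwheel's outer face, on the screw axis: a solid aluminium disc 130 mm across and 14 mm thick, square to the clamp's y; it travels with the jaw, 172 mm behind (to -y of) the jaw's pressing face.
- bin: white plastic bin, open above, outside 140 x 180 x 110 mm high (its x, y, z), walls 5 mm, about 0.7 kg, loose, left or right of the work. Origin: centre of its underside.
- glue: yellow glue bottle, 60 mm in diameter, 170 mm high, standing; bystander. Origin: centre of its foot.
- tape: roll of yellow tape lying flat, 90 mm across, 24 mm high; bystander. Origin: centre of its underside.
- hammer: hammer with a wooden handle, lying on the bench beyond the clamp; bystander. Origin: on its underside, along its length.
- clamp: bench-top clamp, fixed. Origin at z = 0 under its plywood bed; x points away from the robot, y left along the clamping axis (yaw under 0.13 rad). Bed 15 mm thick, x -85 to 85 mm, y -125 to 175 mm; its near edge (x = -85) is a plain upright step. Fence at the left end, nut block (y -125 to -100 mm, 140 mm high) at the right, jaw between. Screw axis level, along y, at x = -20, height 90 mm.
- fence: the clamp's fixed grey fence, 160 mm (x) by 25 mm, 15 to 110 mm above the bench. Origin on its pressing face (which looks to -y), in the middle of its foot: clamp frame [0, 150, 15] mm; axes as the clamp's.
- jaw: moving grey jaw, 150 mm long (clamp x -85 to 65) and 25 mm thick (y), 18 to 118 mm above the bench. Origin on its pressing face at the height of the screw (clamp frame x -20, height 90 mm); slides along the clamp's y, towards the fence when wound in. Clear opening between jaw and fence: 150 mm minus this origin's y in the clamp's frame; 175 to 200 mm at the start.
- handwheel (a joint): turn of the handwheel, rad; grows when turned clockwise as seen from its outer end (from -y), so that its top moves away from the robot, and closes the jaw 12 mm a turn: jaw face at clamp y = -50 mm + 12 mm x value / (2 pi). At 0 it is fully open with the handle straight up; limit about 36. Self-locking; turning takes 4 to 7 N at the handle until the jaw meets something.
- handle_grip (a point): grip point on the axis of the handwheel's black revolving handle, a round bar 25 mm in diameter that sticks out 82 mm from the disc's outer face, parallel to the clamp's y, 50 mm off the screw axis. The point lies 55 mm out from the disc. The handle spins freely about its own axis, so a hand holding it need not turn as it goes round.
- caddy: open wooden caddy, 100 x 150 mm (x, y), 140 mm high, 0.4 to 0.85 kg. Floor and walls 10 mm; crossed 6 mm dividers up to 130 mm make four cells 37 x 62 mm. Origin: centre of its underside; z points out of its mouth. Starts upright on the bench on the robot's side of the bed, not touching it, its 150 mm side within 0.2 rad of parallel to the bed's near edge.
- spindle0: turned wooden spindle 172 mm long, foot 30 mm in diameter, top 55 mm a plain round 26 mm in diameter, 70 g; 2 to 4 spindles are there, one to a cell, standing on the caddy's floor, their tops above its rim. Origin: centre of its foot's end; z points to its top.
- spindle1: turned wooden spindle 176 mm long, foot 30 mm in diameter, top 55 mm a plain round 26 mm in diameter, 70 g; 2 to 4 spindles are there, one to a cell, standing on the caddy's floor, their tops above its rim. Origin: centre of its foot's end; z points to its top.
- spindle2: turned wooden spindle 182 mm long, foot 30 mm in diameter, top 55 mm a plain round 26 mm in diameter, 70 g; 2 to 4 spindles are there, one to a cell, standing on the caddy's floor, their tops above its rim. Origin: centre of its foot's end; z points to its top.
- spindle3: turned wooden spindle 178 mm long, foot 30 mm in diameter, top 55 mm a plain round 26 mm in diameter, 70 g; 2 to 4 spindles are there, one to a cell, standing on the caddy's floor, their tops above its rim. Origin: centre of its foot's end; z points to its top.
Not all that is in view belongs to the job. There is more than one size of the bin; the job needs the largest. What is shaped like the spindle3 but purple is not meant.

How it is judged:
On the way, in this order (a step that is already met when the one before it is completed fails the run):
1. all the spindles are in the bin, the caddy still upright (x of spindle0 in the frame of bin between -0.075 and 0.075 m and y of spindle0 in the frame of bin between -0.095 and 0.095 m and z of spindle0 in the frame of bin between -0.005 and 0.06 m and x of spindle1 in the frame of bin between -0.075 and 0.075 m and y of spindle1 in the frame of bin between -0.095 and 0.095 m and z of spindle1 in the frame of bin between -0.005 and 0.06 m and x of spindle2 in the frame of bin between -0.075 and 0.075 m and y of spindle2 in the frame of bin between -0.095 and 0.095 m and z of spindle2 in the frame of bin between -0.005 and 0.06 m and x of spindle3 in the frame of bin between -0.075 and 0.075 m and y of spindle3 in the frame of bin between -0.095 and 0.095 m and z of spindle3 in the frame of bin between -0.005 and 0.06 m and angle between caddy's own z axis and vertical below 0.3 rad), for 0.3 s.
2. the caddy is heeled over between 25 and 55 degrees, its base against the near edge of the bed (angle between caddy's own z axis and vertical between 0.45 and 0.95 rad and x of caddy in the frame of clamp between -0.155 and -0.105 m and y of caddy in the frame of clamp between 0.02 and 0.13 m and contact force between caddy and clamp above 0.3 N), for 0.05 s.
3. the caddy lies flat on its side on the bed, between jaw and fence (angle between caddy's own z axis and vertical between 1.5 and 1.64 rad and z of caddy in the frame of clamp between 0.05 and 0.08 m and x of caddy in the frame of clamp between -0.14 and -0.06 m and y of caddy in the frame of clamp between 0.03 and 0.12 m), for 0.3 s.
4. the jaw grips the caddy against the fence (all of step 3 and contact force between each of jaw, fence and caddy above 4 N and angle between the z axis of caddy and the x axis of clamp, either way round below 0.08 rad), for 0.3 s.
At the end, for the whole second after the job is handed in: Caddy flat on its side on the bed (4 degrees, within 40 mm of where tipping leaves it), its underside to the robot, pressed by jaw and fence with over 4 N each, square within 4.5 degrees; every spindle's foot inside the bin, under 60 mm up; all at rest (all of step 4 and x of spindle0 in the frame of bin between -0.075 and 0.075 m and y of spindle0 in the frame of bin between -0.095 and 0.095 m and z of spindle0 in the frame of bin between -0.005 and 0.06 m and x of spindle1 in the frame of bin between -0.075 and 0.075 m and y of spindle1 in the frame of bin between -0.095 and 0.095 m and z of spindle1 in the frame of bin between -0.005 and 0.06 m and x of spindle2 in the frame of bin between -0.075 and 0.075 m and y of spindle2 in the frame of bin between -0.095 and 0.095 m and z of spindle2 in the frame of bin between -0.005 and 0.06 m and x of spindle3 in the frame of bin between -0.075 and 0.075 m and y of spindle3 in the frame of bin between -0.095 and 0.095 m and z of spindle3 in the frame of bin between -0.005 and 0.06 m and linear speed of caddy below 0.01 m/s and linear speed of each of spindle0, spindle1, spindle2, spindle3 below 0.03 m/s); the robot touches nothing.
It fails at once if the glue is shifted by more than 40 mm (distance of glue from where it was at the start of the episode above 0.04 m).
It fails at once if the tape is shifted by more than 40 mm (distance of tape from where it was at the start of the episode above 0.04 m).
It fails at once if the hammer is shifted by more than 40 mm (distance of hammer from where it was at the start of the episode above 0.04 m).
Of spindle0, spindle1, spindle2, spindle3 only 2 to 4 are there at a start; the rules pass over those that are not, and their reading is None.
At some moment in a run one of caddy, bin may be knocked a few centimetres aside while the robot is not near it.
Once in a run the grip may slacken for a moment while it holds something.
It also fails if it takes over 210 s, if anything falls off the work surface, if the arm or the gripper's body presses on something with over 40 N, if the wrist force passes 120 N, or if a joint passes its speed limit or range.

## Working session

There is one attempt and no reset: what is moved stays moved. The work goes in short steps, Python scripts to look and compute and a tool call to move; the robot and the scene stay as the last step left them, time stands still between calls to the robot, and variables do not carry over. Pictures are saved under pics/ and viewed, and the job is handed in when it is done.

Besides the shell and the picture viewer there is one more tool, called in YAML: its name, and indented under it one key for each argument. carry_out: Moves the arm, as the interface text tells. Its arguments: {"type":"object","properties":{"plan":{"type":"array","items":{"type":"object","properties":{"turn":{"type":"array","items":{"type":"number"}},"offset":{"type":"array","items":{"type":"number"}},"hand":{"type":"number"}}}},"force":{"type":"number"}},"required":["plan"]}

```bash
ls; mkdir -p pics; cat > h.py <<'E'
import numpy as np, cv2
from plant import ctrl
def snap(name, tag):
    im,d=ctrl.get_image(name); c=ctrl.get_calibration(name)
    cv2.imwrite(f'pics/{tag}.png', im[:,:,::-1]); np.save(f'/tmp/{tag}.npy', d)
    np.savez(f'/tmp/{tag}_c.npz', fx=c['fx'],fy=c['fy'],cx=c['cx'],cy=c['cy'],T=np.array(c['camera_from_world']))
    return im,d
def load(tag):
    return cv2.imread(f'pics/{tag}.png'), np.load(f'/tmp/{tag}.npy'), dict(np.load(f'/tmp/{tag}_c.npz'))
def cloud(tag):
    im,d,c=load(tag); H,W=d.shape
    u,v=np.meshgrid(np.arange(W),np.arange(H))
    p=np.stack([(u-c['cx'])/c['fx']*d,(v-c['cy'])/c['fy']*d,d],-1)
    Ti=np.linalg.inv(c['T']); return p@Ti[:3,:3].T+Ti[:3,3]
def crop(tag,x0,y0,x1,y1,s,out):
    im=cv2.imread(f'pics/{tag}.png')[y0:y1,x0:x1]; cv2.imwrite(f'pics/{out}.png',cv2.resize(im,None,fx=s,fy=s,interpolation=cv2.INTER_CUBIC))
def proj(tag,P):
    _,_,c=load(tag); q=c['T'][:3,:3]@np.array(P)+c['T'][:3,3]; return c['fx']*q[0]/q[2]+c['cx'],c['fy']*q[1]/q[2]+c['cy']
E
python3 - <<'E'
from h import *
print(ctrl.get_obs())
snap('top','top0'); snap('side','side0')
for t in('top0','side0'):
    _,_,c=load(t); Ti=np.linalg.inv(c['T']); print(t,c['fx'],Ti.round(3))
E
```

```text
pics
{'time': 0.0, 'joints': array([ 1.28510805,  0.38420741,  0.01640092,  1.37115866, -0.00631035,
        1.38819991, -0.04649021]), 'qvel': array([-0.00100294,  0.0010363 , -0.00085227,  0.00119796,  0.00028905,
       -0.00096547,  0.00019762]), 'joint_torque': array([ 7.65172808e-04, -6.27593708e+01,  8.45000278e-01, -3.71812534e+01,
        1.66412804e-02,  1.44182050e-02,  2.05221448e-05]), 'tcp_pos': array([ 0.1380168 , -0.60910356,  0.25529616]), 'tool_rot': array([-3.13966906e+00,  3.34364105e-05,  2.22834932e-01]), 'contact_force': array([-0.20260475,  0.13076865, -0.51522552]), 'ft_torque': array([-0.05695971, -0.01874139,  0.01287045]), 'finger_gap': 0.08517629324536016}
top0 477.51900492773586 [[ 0.013 -0.997  0.077  0.469]
 [-1.    -0.015 -0.017  0.147]
 [ 0.018 -0.077 -0.997  1.509]
 [ 0.     0.     0.     1.   ]]
side0 379.0208595148484 [[ 0.946 -0.202  0.255  0.296]
 [-0.324 -0.633  0.703 -0.708]
 [ 0.019 -0.748 -0.664  0.9  ]
 [ 0.     0.     0.     1.   ]]
```

View pics/top0.png

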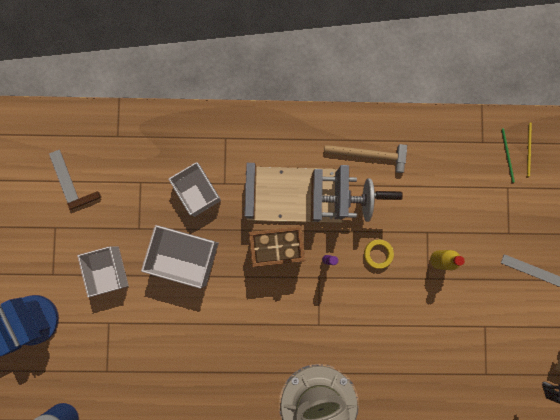

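View pics/side0.png

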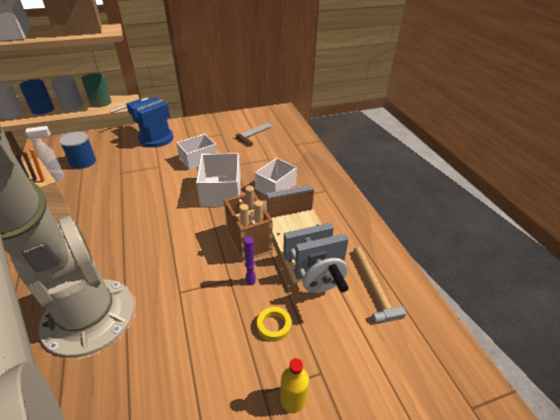

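```bash
python3 - <<'E'
from h import *
crop('top0',130,130,430,290,2.6,'c1'); crop('side0',180,140,380,310,3.5,'c2')
P=cloud('top0')
print('pts'); 
for n,(u,v) in dict(caddyctr=(277,247),purple=(330,260),bench=(330,300),binfloor=(185,268),bed=(290,180),fence=(250,190),jaw=(318,195),nut=(343,190),handle=(390,196),tape=(368,252),glue=(458,260),hammer=(360,155)).items(): print(n,P[v,u].round(3))
E
```

```text
pts
caddyctr [0.479 0.135 0.134]
purple [ 0.444 -0.012  0.179]
bench [ 0.317 -0.034  0.007]
binfloor [0.41  0.42  0.006]
bed [0.69  0.096 0.023]
fence [0.645 0.217 0.112]
jaw [0.633 0.017 0.118]
nut [ 0.646 -0.054  0.139]
handle [ 0.629 -0.187  0.152]
tape [ 0.468 -0.148  0.029]
glue [ 0.449 -0.374  0.169]
hammer [ 0.773 -0.125  0.021]
```

View pics/c1.png

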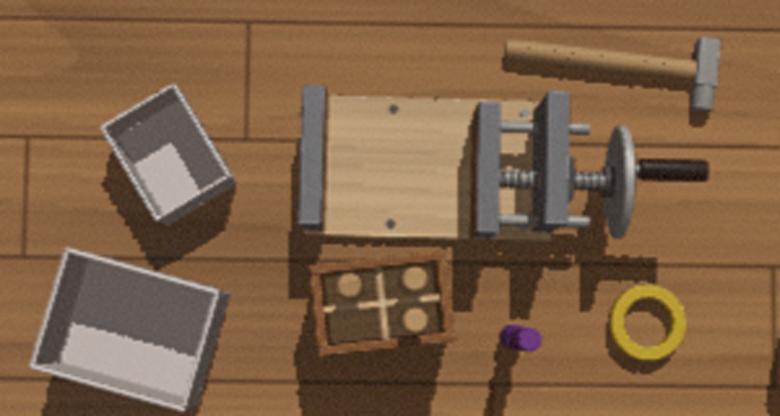

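View pics/c2.png

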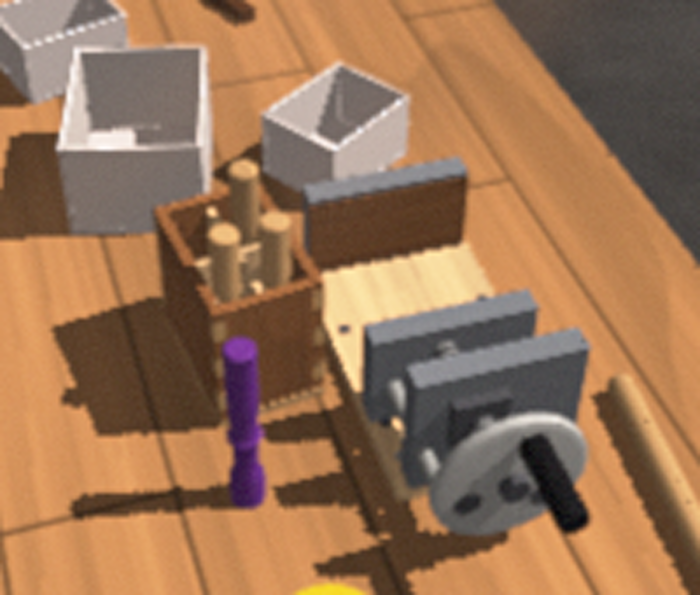

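```bash
cat >> h.py <<'E'
def sel(tag,box,z0,z1):
    P=cloud(tag); x0,y0,x1,y1=box; Q=P[y0:y1,x0:x1].reshape(-1,3); return Q[(Q[:,2]>z0)&(Q[:,2]<z1)]
def rect(Q):
    r=cv2.minAreaRect(Q[:,:2].astype(np.float32)*1000); return r
E
python3 - <<'E'
from h import *
# spindle tops: points z>0.15 in caddy area
Q=sel('top0',(245,220,312,275),0.155,0.25)
from scipy.cluster.hierarchy import fclusterdata
l=fclusterdata(Q[:,:2],0.015,'distance')
for k in set(l): 
    q=Q[l==k]
    if len(q)>5: print('top',len(q),q.mean(0).round(4),np.median(q[:,2]).round(4))
Q=sel('top0',(245,225,312,275),0.12,0.153); print('caddy rim',len(Q),rect(Q))
Q=sel('top0',(140,220,222,295),0.095,0.125); print('bin rim',rect(Q), np.median(Q[:,2]))
Q=sel('top0',(240,155,262,225),0.095,0.13); print('fence',rect(Q),np.median(Q[:,2]))
Q=sel('top0',(308,160,326,225),0.107,0.13); print('jaw',rect(Q),np.median(Q[:,2]))
Q=sel('top0',(333,160,352,222),0.125,0.16); print('nut',rect(Q),np.median(Q[:,2]))
Q=sel('top0',(250,160,312,228),0.01,0.022); print('bed',rect(Q))
Q=sel('top0',(362,170,376,225),0.03,0.2); print('wheel',Q.min(0),Q.max(0))
Q=sel('top0',(376,180,410,210),0.05,0.2); print('handle',Q.mean(0),Q.min(0),Q.max(0),len(Q))
Q=sel('top0',(360,235,398,272),0.01,0.05); print('tape',rect(Q))
Q=sel('top0',(425,245,470,275),0.01,0.2); print('glue',rect(Q))
Q=sel('top0',(320,140,410,178),0.012,0.06); print('hammer',rect(Q))
Q=sel('top0',(318,252,342,268),0.14,0.25); print('purple',Q.mean(0),len(Q))
E
```

```text
top 70 [0.4984 0.1712 0.1921] 0.1924
top 70 [0.4627 0.1013 0.1869] 0.1873
top 68 [0.5063 0.1027 0.1878] 0.1882
caddy rim 746 ((481.06683349609375, 135.99639892578125), (100.0981674194336, 149.66943359375), 6.777717590332031)
bin rim ((448.32427978515625, 423.24053955078125), (181.9417724609375, 140.2769775390625), 75.0790023803711) 0.10993022060356972
fence ((647.1546630859375, 217.0282745361328), (26.387298583984375, 158.1642608642578), 89.37930297851562) 0.11102556461040392
jaw ((636.0741577148438, 17.687992095947266), (26.475778579711914, 148.68685913085938), 89.44630432128906) 0.1187278515899971
nut ((645.143310546875, -56.14781188964844), (149.9090576171875, 25.619834899902344), 0.13460858166217804) 0.14037886944935085
bed ((649.80078125, 123.9831771850586), (188.1669921875, 185.37213134765625), 88.95922088623047)
wheel [ 0.55942917 -0.14709089  0.03323324] [ 0.68817682 -0.11498294  0.16180111]
handle [ 0.63208116 -0.18472934  0.149078  ] [ 0.62074414 -0.22467165  0.13634937] [ 0.64530139 -0.14618375  0.15943046] 237
tape ((464.7096862792969, -187.86993408203125), (89.27995300292969, 98.01351928710938), 17.40170669555664)
glue ((447.9258728027344, -372.3682861328125), (53.130653381347656, 59.084007263183594), 88.38815307617188)
hammer ((755.3687744140625, -138.8855438232422), (104.09046173095703, 264.3225402832031), 1.4847880601882935)
purple [ 0.44407043 -0.0204389   0.17542921] 82
```

carry_out:
  plan:
    - {"offset": [0.32, 0.16, 0.1], "turn": [0, 0, -6], "hand": 0.06}
    - {"offset": [0.32, 0.16, 0.1], "turn": [0, 0, -6], "hand": 0.06}
    - {"offset": [0.32, 0.16, 0.1], "turn": [0, 0, -6], "hand": 0.06}
    - {"offset": [0.32, 0.16, 0.1], "turn": [0, 0, -6], "hand": 0.06}
    - {"offset": [0.32, 0.16, 0.1], "turn": [0, 0, -6], "hand": 0.06}
    - {"offset": [0.32, 0.16, 0.1], "turn": [0, 0, -6], "hand": 0.06}
    - {"offset": [0.36, 0.781, 0.044], "turn": [0, 0, -6], "hand": 0.06}
    - {"offset": [0.36, 0.781, 0.044], "turn": [0, 0, -6], "hand": 0.06}
    - {"offset": [0.36, 0.781, 0.044], "turn": [0, 0, -6], "hand": 0.06}
    - {"offset": [0.36, 0.781, 0.044], "turn": [0, 0, -6], "hand": 0.06}
    - {"offset": [0.36, 0.781, 0.044], "turn": [0, 0, -6], "hand": 0.06}
    - {"offset": [0.36, 0.781, 0.044], "turn": [0, 0, -6], "hand": 0.06}
    - {"offset": [0.36, 0.781, 0.044], "turn": [0, 0, -6], "hand": 0.06}
    - {"offset": [0.36, 0.781, 0.044], "turn": [0, 0, -6], "hand": 0.06}
    - {"offset": [0.36, 0.781, 0.044], "turn": [0, 0, -6], "hand": 0.06}
    - {"offset": [0.36, 0.781, 0.044], "turn": [0, 0, -6], "hand": 0.06}
    - {"offset": [0.36, 0.781, 0.044], "turn": [0, 0, -6], "hand": 0.06}
    - {"offset": [0.36, 0.781, 0.044], "turn": [0, 0, -6], "hand": 0.06}
  force: 40

```text
time: 2.35
tcp_pos: [0.498, 0.1713, 0.2998]
tool_rot: [3.141, 0.001, 0.119]
contact_force: [0.1, -0.2, 0.8]
finger_gap: 0.0603
```

carry_out:
  plan:
    - {"offset": [0, 0, -0.06], "hand": 0.06}
    - {"offset": [0, 0, -0.11], "hand": 0.06}
    - {"offset": [0, 0, -0.122], "hand": 0.06}
    - {"offset": [0, 0, -0.122], "hand": 0.06}
    - {"offset": [0, 0, -0.122], "hand": 0.01}
    - {"offset": [0, 0, -0.122], "hand": 0.01}
    - {"offset": [0, 0, -0.122], "hand": 0.01}
    - {"offset": [0, 0, -0.122], "hand": 0.01}
    - {"offset": [0, 0, -0.122], "hand": 0.01}
    - {"offset": [0, 0, -0.08], "hand": 0.01}
    - {"offset": [0, 0, -0.03], "hand": 0.01}
    - {"offset": [0, 0, 0.02], "hand": 0.01}
    - {"offset": [0, 0, 0.04], "hand": 0.01}
    - {"offset": [0, 0, 0.04], "hand": 0.01}

```text
$.plan[0]: bad value
```

```bash
python3 - <<'E'
from h import *
snap('side','s1'); print(ctrl.get_obs()['finger_gap'],ctrl.get_obs()['joints'])
E
```

```text
0.05970753396740055 [ 0.10585749  0.1965758  -0.57785759  1.54312247  0.10827119  1.43477898
 -1.9320554 ]
```

View pics/s1.png

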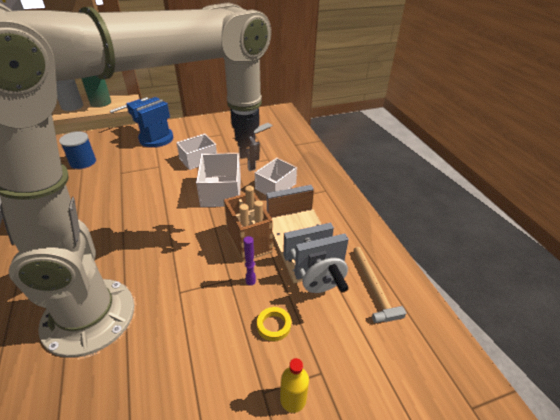

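carry_out:
  plan:
    - {"turn": [0, 0, 0], "offset": [0, 0, -0.06], "hand": 0.06}
    - {"turn": [0, 0, 0], "offset": [0, 0, -0.11], "hand": 0.06}
    - {"turn": [0, 0, 0], "offset": [0, 0, -0.122], "hand": 0.06}
    - {"turn": [0, 0, 0], "offset": [0, 0, -0.122], "hand": 0.06}
    - {"turn": [0, 0, 0], "offset": [0, 0, -0.122], "hand": 0.01}
    - {"turn": [0, 0, 0], "offset": [0, 0, -0.122], "hand": 0.01}
    - {"turn": [0, 0, 0], "offset": [0, 0, -0.122], "hand": 0.01}
    - {"turn": [0, 0, 0], "offset": [0, 0, -0.122], "hand": 0.01}
    - {"turn": [0, 0, 0], "offset": [0, 0, -0.122], "hand": 0.01}
    - {"turn": [0, 0, 0], "offset": [0, 0, -0.08], "hand": 0.01}
    - {"turn": [0, 0, 0], "offset": [0, 0, -0.03], "hand": 0.01}
    - {"turn": [0, 0, 0], "offset": [0, 0, 0.02], "hand": 0.01}
    - {"turn": [0, 0, 0], "offset": [0, 0, 0.04], "hand": 0.01}
    - {"turn": [0, 0, 0], "offset": [0, 0, 0.04], "hand": 0.01}

```text
time: 4.15
tcp_pos: [0.4987, 0.172, 0.3422]
tool_rot: [-3.141, -0.004, 0.118]
contact_force: [0.2, -0.0, -1.8]
finger_gap: 0.0243
```

```bash
python3 - <<'E'
from h import *
snap('side','s2'); crop('s2',150,60,400,260,3,'s2c'); print(ctrl.get_obs()['finger_gap'],ctrl.get_obs()['joints'])
E
```

```text
0.023909867363257033 [ 0.10405422  0.18569958 -0.58131936  1.46603603  0.10200962  1.51894888
 -1.92705573]
```

View pics/s2c.png

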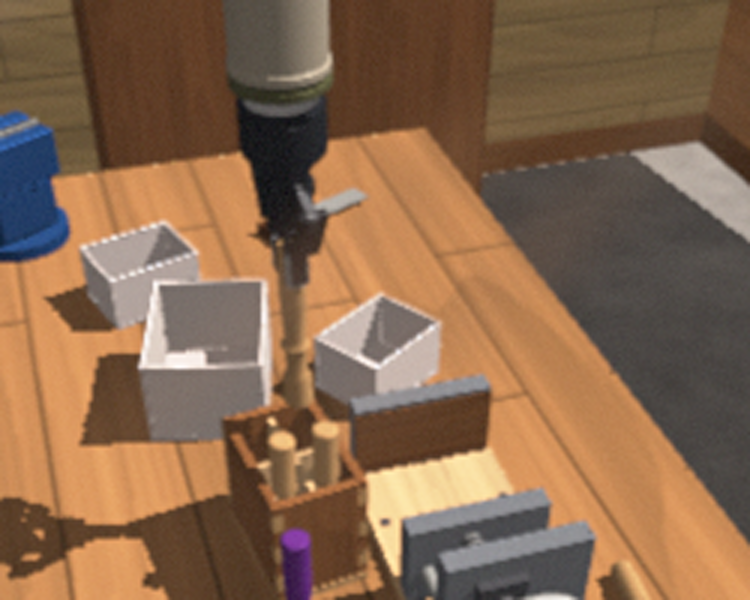

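carry_out:
  plan:
    - {"turn": [0, 0, 0], "offset": [-0.007, 0.06, 0], "hand": 0.01}
    - {"turn": [0, 0, 0], "offset": [-0.007, 0.12, 0], "hand": 0.01}
    - {"turn": [0, 0, 0], "offset": [-0.007, 0.18, 0], "hand": 0.01}
    - {"turn": [0, 0, 0], "offset": [-0.007, 0.24, 0], "hand": 0.01}
    - {"turn": [0, 0, 0], "offset": [-0.007, 0.297, 0], "hand": 0.01}
    - {"turn": [0, 0, 0], "offset": [-0.007, 0.297, 0], "hand": 0.01}
    - {"turn": [0, 0, 0], "offset": [-0.007, 0.297, -0.04], "hand": 0.01}
    - {"turn": [0, 0, 0], "offset": [-0.007, 0.297, -0.08], "hand": 0.01}
    - {"turn": [0, 0, 0], "offset": [-0.007, 0.297, -0.12], "hand": 0.01}
    - {"turn": [0, 0, 0], "offset": [-0.007, 0.297, -0.15], "hand": 0.01}
    - {"turn": [0, 0, 0], "offset": [-0.007, 0.297, -0.163], "hand": 0.01}
    - {"turn": [0, 0, 0], "offset": [-0.007, 0.297, -0.163], "hand": 0.01}
    - {"turn": [0, 0, 0], "offset": [-0.007, 0.297, -0.163], "hand": 0.01}

```text
time: 5.82
tcp_pos: [0.4914, 0.4683, 0.1777]
tool_rot: [-3.141, -0.0, 0.118]
contact_force: [-0.1, -0.1, -1.3]
finger_gap: 0.0243
```

```bash
python3 - <<'E'
from h import *
snap('side','s3'); crop('s3',150,60,400,260,3,'s3c'); print(ctrl.get_obs()['contact_force'],ctrl.get_obs()['tcp_pos'])
E
```

```text
[-0.14455913  0.34831785 -0.62940255] [0.49134737 0.4683957  0.17772177]
```

View pics/s3c.png

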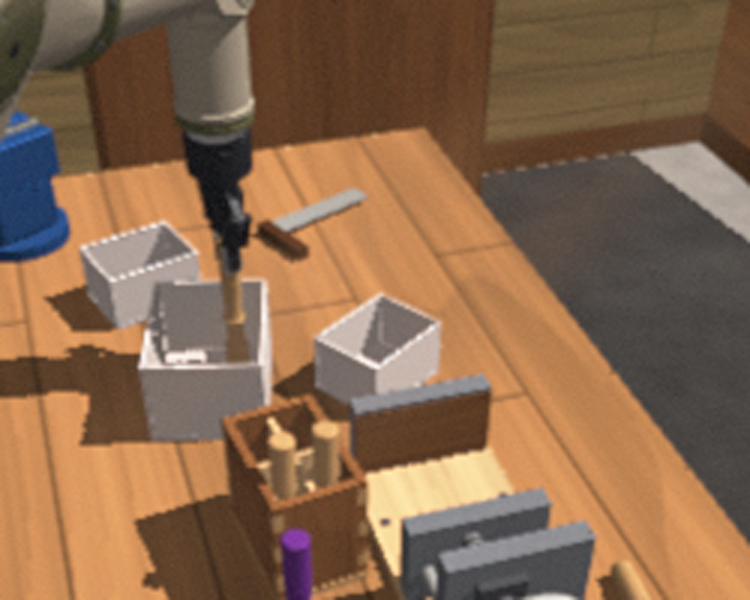

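carry_out:
  plan:
    - {"turn": [0, 0, 0], "offset": [0, 0, -0.002], "hand": 0.01}
    - {"turn": [0, 0, 0], "offset": [0, 0, -0.002], "hand": 0.045}
    - {"turn": [0, 0, 0], "offset": [0, 0, -0.002], "hand": 0.045}
    - {"turn": [0, 0, 0], "offset": [0, 0, -0.002], "hand": 0.045}
    - {"turn": [0, 0, 0], "offset": [0, 0, 0.05], "hand": 0.045}
    - {"turn": [0, 0, 0], "offset": [0, 0, 0.1], "hand": 0.045}
    - {"turn": [0, 0, 0], "offset": [0.0, -0.05, 0.123], "hand": 0.05}
    - {"turn": [0, 0, 0], "offset": [0.015, -0.365, 0.123], "hand": 0.05}
    - {"turn": [0, 0, 0], "offset": [0.015, -0.365, 0.123], "hand": 0.05}
    - {"turn": [0, 0, 0], "offset": [0.015, -0.365, 0.123], "hand": 0.05}
    - {"turn": [0, 0, 0], "offset": [0.015, -0.365, 0.123], "hand": 0.05}
    - {"turn": [0, 0, 0], "offset": [0.015, -0.365, 0.123], "hand": 0.05}
    - {"turn": [0, 0, 0], "offset": [0.015, -0.365, 0.123], "hand": 0.05}
    - {"turn": [0, 0, 0], "offset": [0.015, -0.365, 0.123], "hand": 0.05}

```text
time: 7.62
tcp_pos: [0.5061, 0.1036, 0.3005]
tool_rot: [-3.141, -0.001, 0.117]
contact_force: [0.5, 0.8, 0.3]
finger_gap: 0.0502
```

```bash
python3 - <<'E'
from h import *
snap('side','s4'); crop('s4',150,60,400,260,3,'s4c'); snap('top','t4'); crop('t4',130,130,430,290,2.6,'t4c')
E
```

```text
(no output)
```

View pics/s4c.png

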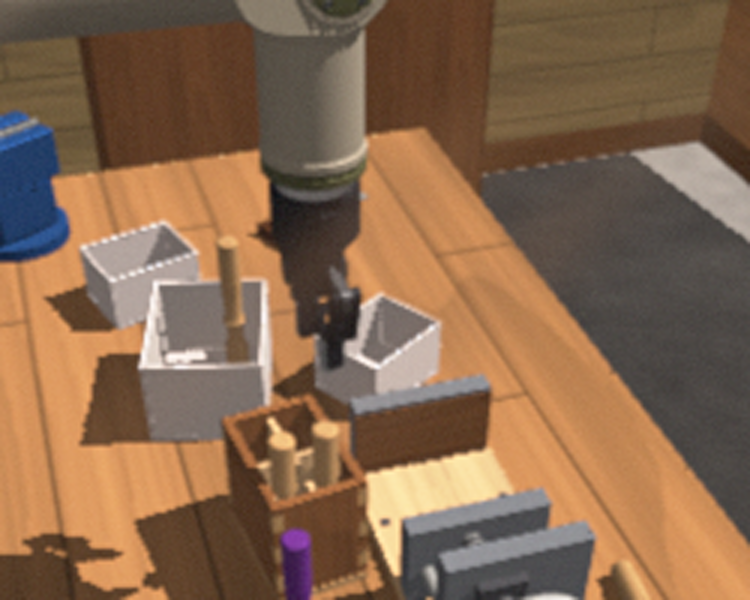

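View pics/t4c.png

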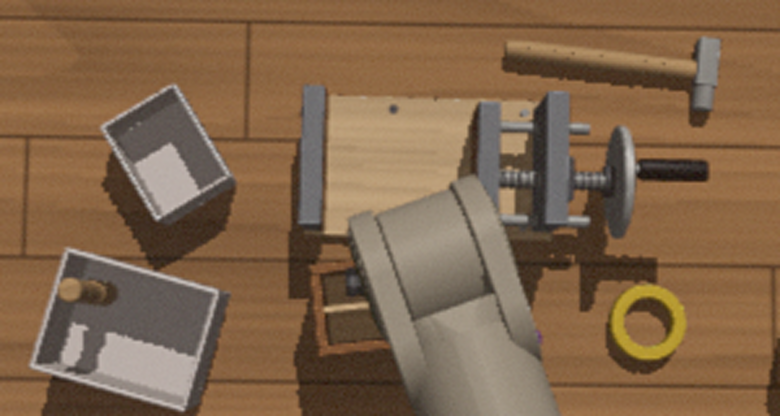

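carry_out:
  plan:
    - {"turn": [0, 0, 0], "offset": [0, 0, -0.06], "hand": 0.05}
    - {"turn": [0, 0, 0], "offset": [0, 0, -0.11], "hand": 0.05}
    - {"turn": [0, 0, 0], "offset": [0, 0, -0.125], "hand": 0.05}
    - {"turn": [0, 0, 0], "offset": [0, 0, -0.125], "hand": 0.05}
    - {"turn": [0, 0, 0], "offset": [0, 0, -0.125], "hand": 0.01}
    - {"turn": [0, 0, 0], "offset": [0, 0, -0.125], "hand": 0.01}
    - {"turn": [0, 0, 0], "offset": [0, 0, -0.125], "hand": 0.01}
    - {"turn": [0, 0, 0], "offset": [0, 0, -0.125], "hand": 0.01}
    - {"turn": [0, 0, 0], "offset": [0, 0, -0.08], "hand": 0.01}
    - {"turn": [0, 0, 0], "offset": [0, 0, -0.03], "hand": 0.01}
    - {"turn": [0, 0, 0], "offset": [0, 0, 0.02], "hand": 0.01}
    - {"turn": [0, 0, 0], "offset": [0, 0, 0.04], "hand": 0.01}
    - {"turn": [0, 0, 0], "offset": [-0.0, 0.05, 0.04], "hand": 0.01}
    - {"turn": [0, 0, 0], "offset": [-0.03, 0.11, 0.04], "hand": 0.01}
    - {"turn": [0, 0, 0], "offset": [-0.05, 0.17, 0.04], "hand": 0.01}
    - {"turn": [0, 0, 0], "offset": [-0.07, 0.23, 0.04], "hand": 0.01}
    - {"turn": [0, 0, 0], "offset": [-0.08, 0.28, 0.04], "hand": 0.01}
    - {"turn": [0, 0, 0], "offset": [-0.087, 0.328, 0.04], "hand": 0.01}
    - {"turn": [0, 0, 0], "offset": [-0.087, 0.328, 0.04], "hand": 0.01}

```text
time: 10.1
tcp_pos: [0.416, 0.4355, 0.3402]
tool_rot: [-3.139, 0.002, 0.125]
contact_force: [0.2, -0.6, -0.3]
finger_gap: 0.0238
```

```bash
python3 - <<'E'
from h import *
snap('side','s5'); crop('s5',150,60,400,260,3,'s5c')
E
```

```text
(no output)
```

View pics/s5c.png

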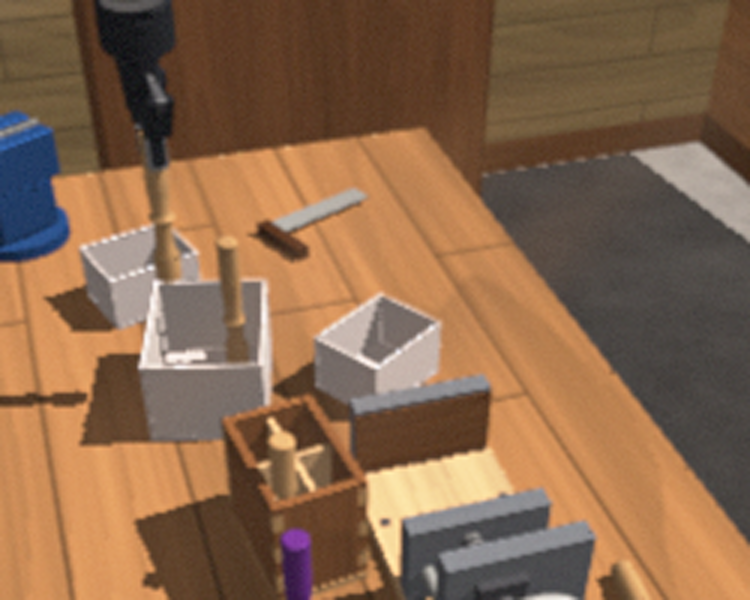

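carry_out:
  plan:
    - {"turn": [0, 0, 0], "offset": [0, 0, -0.05], "hand": 0.01}
    - {"turn": [0, 0, 0], "offset": [0, 0, -0.1], "hand": 0.01}
    - {"turn": [0, 0, 0], "offset": [0, 0, -0.14], "hand": 0.01}
    - {"turn": [0, 0, 0], "offset": [0, 0, -0.163], "hand": 0.01}
    - {"turn": [0, 0, 0], "offset": [0, 0, -0.168], "hand": 0.01}
    - {"turn": [0, 0, 0], "offset": [0, 0, -0.17], "hand": 0.01}
    - {"turn": [0, 0, 0], "offset": [0, 0, -0.17], "hand": 0.01}
    - {"turn": [0, 0, 0], "offset": [0, 0, -0.17], "hand": 0.045}
    - {"turn": [0, 0, 0], "offset": [0, 0, -0.17], "hand": 0.045}
    - {"turn": [0, 0, 0], "offset": [0, 0, -0.17], "hand": 0.045}
    - {"turn": [0, 0, 0], "offset": [0, 0, -0.12], "hand": 0.045}
    - {"turn": [0, 0, 0], "offset": [0, 0, -0.06], "hand": 0.045}
    - {"turn": [0, 0, 0], "offset": [0.0, -0.05, -0.04], "hand": 0.05}
    - {"turn": [0, 0, 0], "offset": [0.02, -0.11, -0.04], "hand": 0.05}
    - {"turn": [0, 0, 0], "offset": [0.044, -0.17, -0.04], "hand": 0.05}
    - {"turn": [0, 0, 0], "offset": [0.044, -0.23, -0.04], "hand": 0.05}
    - {"turn": [0, 0, 0], "offset": [0.044, -0.29, -0.04], "hand": 0.05}
    - {"turn": [0, 0, 0], "offset": [0.044, -0.33, -0.04], "hand": 0.05}
    - {"turn": [0, 0, 0], "offset": [0.044, -0.33, -0.04], "hand": 0.05}

```text
time: 12.52
tcp_pos: [0.4635, 0.0975, 0.3003]
tool_rot: [3.14, -0.0, 0.111]
contact_force: [-0.9, -0.3, -0.3]
finger_gap: 0.0499
```

```bash
python3 - <<'E'
from h import *
snap('side','s6'); crop('s6',150,60,400,260,3,'s6c'); snap('top','t6'); crop('t6',130,130,430,290,2.6,'t6c')
E
```

```text
(no output)
```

View pics/s6c.png

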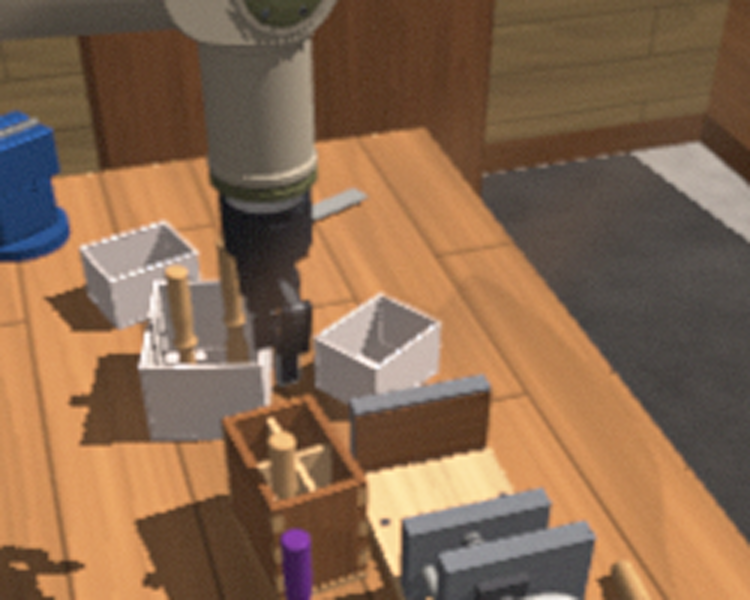

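View pics/t6c.png

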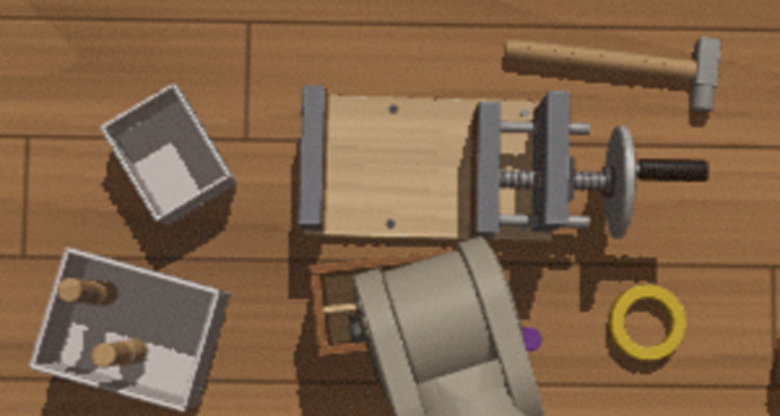

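carry_out:
  plan:
    - {"turn": [0, 0, 0], "offset": [0, 0, -0.06], "hand": 0.05}
    - {"turn": [0, 0, 0], "offset": [0, 0, -0.11], "hand": 0.05}
    - {"turn": [0, 0, 0], "offset": [0, 0, -0.125], "hand": 0.05}
    - {"turn": [0, 0, 0], "offset": [0, 0, -0.125], "hand": 0.05}
    - {"turn": [0, 0, 0], "offset": [0, 0, -0.125], "hand": 0.01}
    - {"turn": [0, 0, 0], "offset": [0, 0, -0.125], "hand": 0.01}
    - {"turn": [0, 0, 0], "offset": [0, 0, -0.125], "hand": 0.01}
    - {"turn": [0, 0, 0], "offset": [0, 0, -0.125], "hand": 0.01}
    - {"turn": [0, 0, 0], "offset": [0, 0, -0.08], "hand": 0.01}
    - {"turn": [0, 0, 0], "offset": [0, 0, -0.03], "hand": 0.01}
    - {"turn": [0, 0, 0], "offset": [0, 0, 0.02], "hand": 0.01}
    - {"turn": [0, 0, 0], "offset": [0, 0, 0.04], "hand": 0.01}
    - {"turn": [0, 0, 0], "offset": [0, 0.05, 0.04], "hand": 0.01}
    - {"turn": [0, 0, 0], "offset": [0, 0.11, 0.04], "hand": 0.01}
    - {"turn": [0, 0, 0], "offset": [0, 0.17, 0.04], "hand": 0.01}
    - {"turn": [0, 0, 0], "offset": [0, 0.22, 0.04], "hand": 0.01}
    - {"turn": [0, 0, 0], "offset": [0, 0.261, 0.04], "hand": 0.01}
    - {"turn": [0, 0, 0], "offset": [0, 0.261, 0.04], "hand": 0.01}
    - {"turn": [0, 0, 0], "offset": [0, 0.261, 0.04], "hand": 0.01}

```text
time: 15.0
tcp_pos: [0.4634, 0.3621, 0.3407]
tool_rot: [3.142, -0.001, 0.118]
contact_force: [0.2, -0.6, -0.1]
finger_gap: 0.0242
```

```bash
python3 - <<'E'
from h import *
snap('side','s7'); crop('s7',150,60,400,260,3,'s7c')
E
```

```text
(no output)
```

View pics/s7c.png

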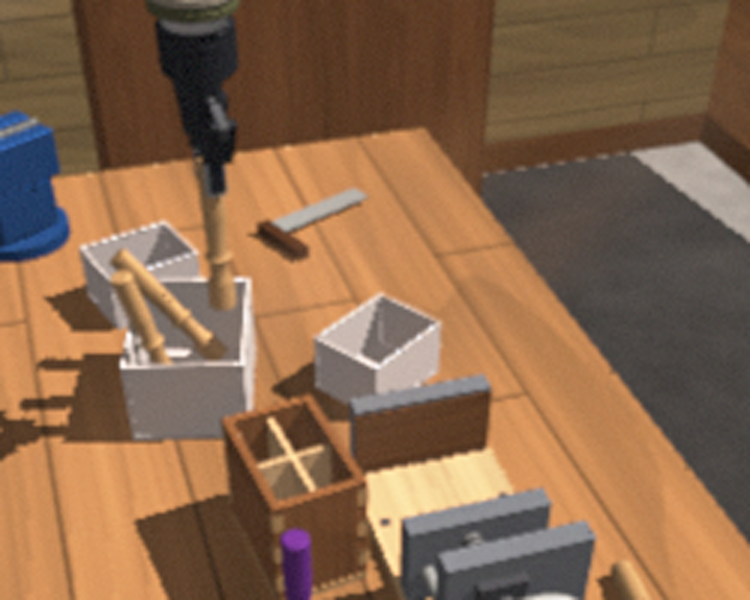

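```bash
python3 - <<'E'
from h import *
snap('top','t8'); crop('t8',130,210,250,310,6,'t8c')
Q=sel('t8',(140,215,232,300),0.099,0.122); print('n',len(Q)); print(rect(Q))
crop('t8',130,210,250,310,6,'t8c')
E
```

```text
n 48
((469.28082275390625, 348.8693542480469), (74.33048248291016, 35.368568420410156), 40.93436813354492)
```

View pics/t8c.png

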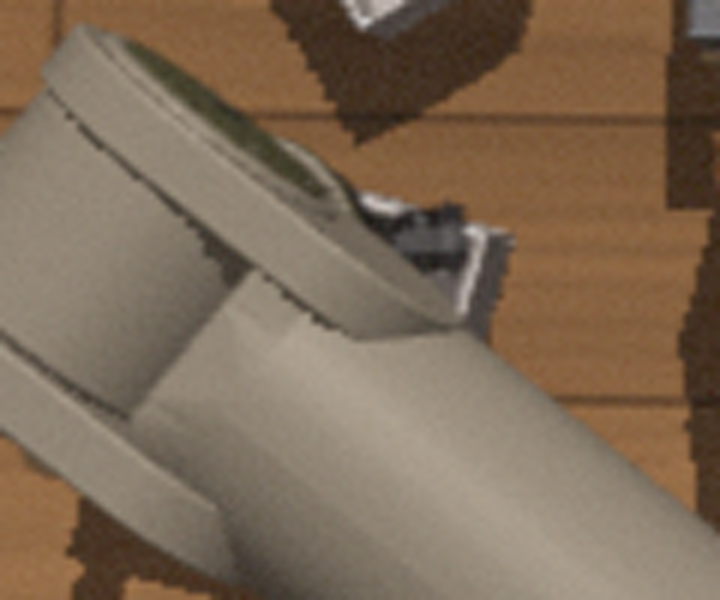

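```bash
python3 - <<'E'
from h import *
for t in ('s4','s7'):
    im,_,_=load(t); P=cloud(t)
    box=(185,150,242,210)
    x0,y0,x1,y1=box
    p=P[y0:y1,x0:x1].reshape(-1,3); c=im[y0:y1,x0:x1].reshape(-1,3).astype(int)
    m=(p[:,2]>0.1)&(p[:,2]<0.118)&(c.max(1)-c.min(1)<35)&(p[:,0]<0.6)&(p[:,0]>.3)&(p[:,1]<.56)
    q=p[m]; print(t,len(q),rect(q))
    # near wall
E
```

```text
s4 278 ((448.4205017089844, 419.8078308105469), (185.06764221191406, 139.52313232421875), 74.88350677490234)
s7 233 ((428.357421875, 428.460693359375), (189.11447143554688, 140.02894592285156), 74.72578430175781)
```

```bash
python3 - <<'E'
from h import *
P=cloud('s7'); 
th=np.deg2rad(-15); R=np.array([[np.cos(th),-np.sin(th)],[np.sin(th),np.cos(th)]])
for n,(u,v) in dict(Atop=(124,258),Aneck=(205,338),Bneck=(158,350),Btop=(122,280),Bmid=(140,310)).items():
    q=P[60+v//3,150+u//3]; print(n,q.round(3),(R.T@(q[:2]-[.428,.431])).round(3))
crop('s7',175,135,250,215,9,'s7d')
E
```

```text
Atop [0.374 0.512 0.157] [-0.073  0.065]
Aneck [0.455 0.478 0.048] [0.014 0.053]
Bneck [0.39  0.43  0.077] [-0.037 -0.01 ]
Btop [0.362 0.431 0.18 ] [-0.064 -0.017]
Bmid [0.376 0.427 0.139] [-0.049 -0.018]
```

View pics/s7d.png

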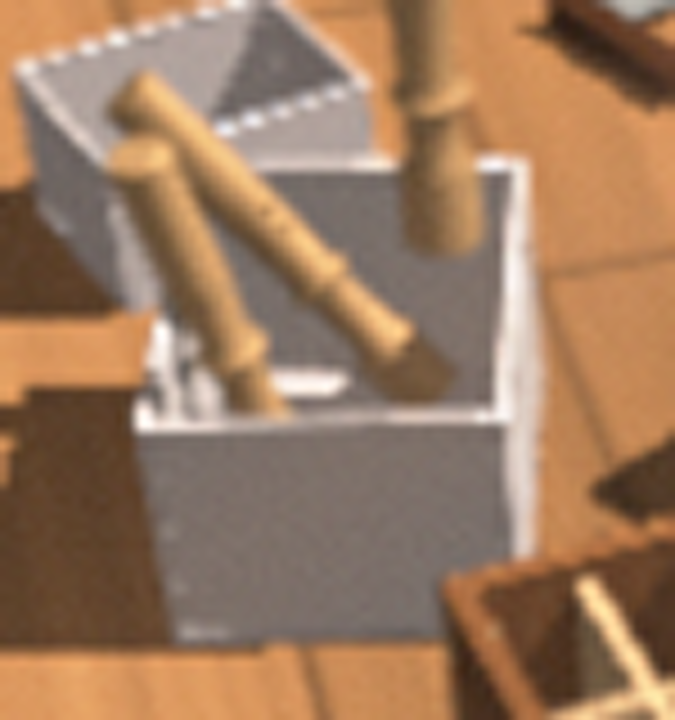

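carry_out:
  plan:
    - {"turn": [0, 0, 0], "offset": [-0.014, 0.012, 0], "hand": 0.01}
    - {"turn": [0, 0, 0], "offset": [-0.014, 0.012, -0.05], "hand": 0.01}
    - {"turn": [0, 0, 0], "offset": [-0.014, 0.012, -0.1], "hand": 0.01}
    - {"turn": [0, 0, 0], "offset": [-0.014, 0.012, -0.14], "hand": 0.01}
    - {"turn": [0, 0, 0], "offset": [-0.014, 0.012, -0.163], "hand": 0.01}
    - {"turn": [0, 0, 0], "offset": [-0.014, 0.012, -0.168], "hand": 0.01}
    - {"turn": [0, 0, 0], "offset": [-0.014, 0.012, -0.17], "hand": 0.01}
    - {"turn": [0, 0, 0], "offset": [-0.014, 0.012, -0.17], "hand": 0.01}

```text
time: 16.1
tcp_pos: [0.4489, 0.3746, 0.1725]
tool_rot: [3.141, -0.002, 0.118]
contact_force: [-2.4, -4.0, 10.2]
finger_gap: 0.0239
```

```bash
cat >> h.py <<'E'
import json
def log():
    o=ctrl.get_obs()
    with open('/tmp/log.txt','a') as f: f.write(json.dumps([list(map(float,o[k])) for k in('joints','tcp_pos','tool_rot')])+'\n')
    return o
E
python3 - <<'E'
from h import *
snap('side','s8'); crop('s8',175,135,250,215,9,'s8d'); print(log()['contact_force'])
E
```

```text
[-2.55722868 -3.67675032 10.57779188]
```

View pics/s8d.png

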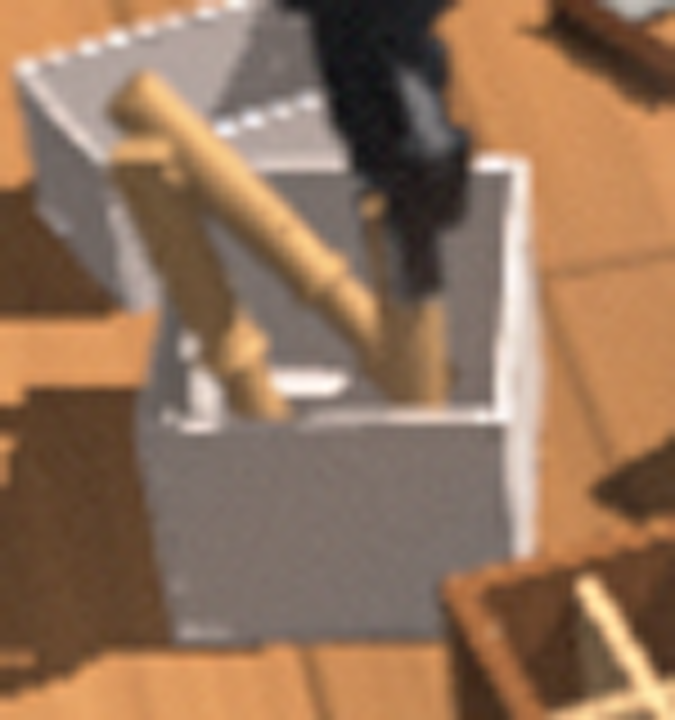

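carry_out:
  plan:
    - {"turn": [0, 0, 0], "offset": [0, 0, 0.001], "hand": 0.045}
    - {"turn": [0, 0, 0], "offset": [0, 0, 0.001], "hand": 0.045}
    - {"turn": [0, 0, 0], "offset": [0, 0, 0.001], "hand": 0.045}
    - {"turn": [0, 0, 0], "offset": [0, 0, 0.05], "hand": 0.045}
    - {"turn": [0, 0, 0], "offset": [0, 0, 0.1], "hand": 0.045}
    - {"turn": [0, 0, 0], "offset": [0, 0, 0.15], "hand": 0.045}
    - {"turn": [0, 0, 0], "offset": [0.031, -0.238, 0.17], "hand": 0.08}
    - {"turn": [0, 0, 0], "offset": [0.031, -0.238, 0.17], "hand": 0.08}
    - {"turn": [0, 0, 0], "offset": [0.031, -0.238, 0.17], "hand": 0.08}
    - {"turn": [0, 0, 0], "offset": [0.031, -0.238, 0.17], "hand": 0.08}
    - {"turn": [0, 0, 0], "offset": [0.031, -0.238, 0.17], "hand": 0.08}
    - {"turn": [0, 0, 0], "offset": [0.031, -0.238, 0.17], "hand": 0.08}

```text
time: 17.65
tcp_pos: [0.4799, 0.137, 0.3403]
tool_rot: [-3.141, -0.0, 0.118]
contact_force: [-0.2, 0.7, 0.1]
finger_gap: 0.0803
```

```bash
python3 - <<'E'
from h import *
snap('side','s9'); snap('top','t9'); crop('t9',130,130,430,290,2.6,'t9c'); crop('s9',150,110,350,260,3.5,'s9c'); print(log()['joints'])
E
```

```text
[ 0.31399649  0.1363027  -0.73115508  1.52864323  0.09041195  1.51130631
 -1.86775336]
```

View pics/t9c.png

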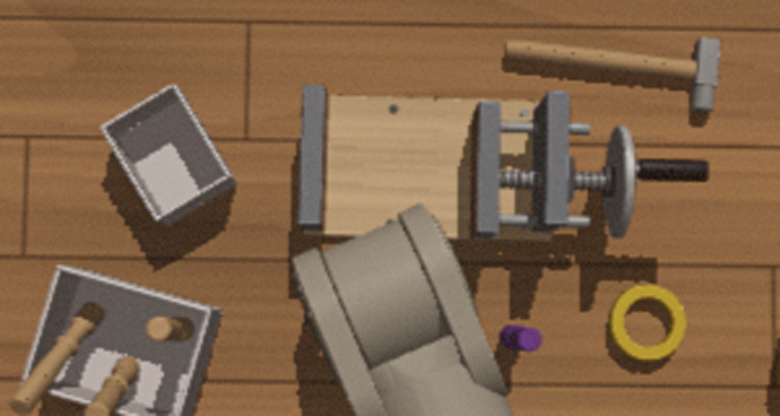

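View pics/s9c.png

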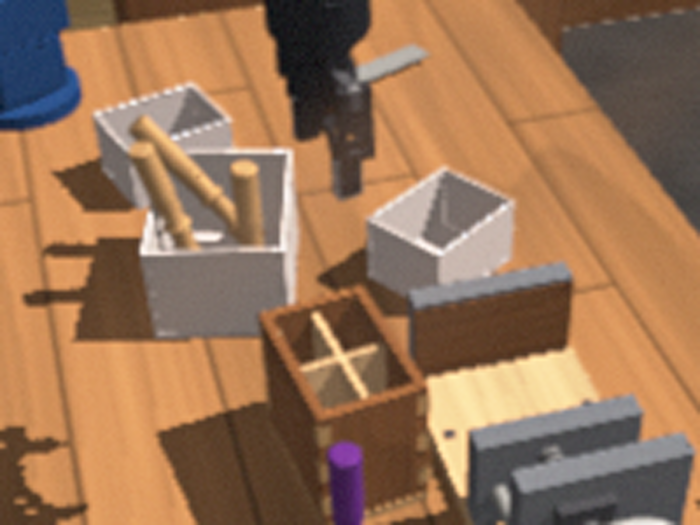

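```bash
cat > fk.py <<'E'
import numpy as np, json, itertools
from scipy.optimize import least_squares
from scipy.spatial.transform import Rotation as Ro
D=[json.loads(l) for l in open('/tmp/log.txt')]
D.append([[1.28510805,0.38420741,0.01640092,1.37115866,-0.00631035,1.38819991,-0.04649021],[0.1380168,-0.60910356,0.25529616],[-3.13966906e+00,3.34e-05,2.22834932e-01]])
D.append([[0.10585749,0.1965758,-0.57785759,1.54312247,0.10827119,1.43477898,-1.9320554],[.498,.1713,.2998],[3.141,.001,.119]])
D.append([[0.10405422,0.18569958,-0.58131936,1.46603603,0.10200962,1.51894888,-1.92705573],[.4987,.172,.3422],[-3.141,-.004,.118]])
def fk(q,p,s):
    off,d1,a,b,c,e1,e2,e3,o7=p
    R=Ro.from_euler('Z',s[0]*q[0]+off)*Ro.from_euler('Y',q[1]); x=np.array([0,0,d1])+R.apply([e3,0,0])
    x=x+R.apply([0,0,a]); R=R*Ro.from_euler('Z',s[1]*q[2]); x=x+R.apply([e1,0,0])
    R=R*Ro.from_euler('Y',q[3]); x=x+R.apply([e2,0,b]); R=R*Ro.from_euler('ZY',[s[2]*q[4],q[5]])
    R=R*Ro.from_euler('Z',s[3]*q[6]+o7); x=x+R.apply([0,0,c]); return x,R
def res(p,s):
    r=[]
    for q,t,e in D:
        x,R=fk(q,p,s); r+=list((x-t)*10); r+=list((Ro.from_euler('xyz',e).inv()*R).as_rotvec())
    return np.array(r)
if __name__=='__main__':
    best=[]
    for s in itertools.product([1,-1],repeat=4):
        for o in np.arange(-3,3.2,1.0):
          for o7 in (-2,0,2,3):
            f=least_squares(res,[o,.35,.42,.4,.25,0,0,0,o7],args=(s,)); best.append((f.cost,s,f.x))
    best.sort(key=lambda t:t[0])
    for b in best[:3]: print(b[0],b[1],b[2].round(4))
    print(len(D),res(best[0][2],best[0][1]).round(3)[:12])
    np.savez('/tmp/fk.npz',p=best[0][2],s=best[0][1])
E
python3 fk.py
```

```text
0.001594548017611256 (-1, -1, -1, -1) [-5.0600e-02 -1.1306e+00  4.7570e-01  4.8080e-01 -1.0413e+00 -2.8200e-02
  1.7400e-02  9.0000e-04  1.5198e+00]
0.0015945480176113018 (-1, -1, -1, -1) [-5.0600e-02 -1.1306e+00  4.7570e-01  4.8080e-01 -1.0413e+00 -2.8200e-02
  1.7400e-02  9.0000e-04 -4.7634e+00]
0.0015945480176113025 (-1, -1, -1, -1) [-5.0600e-02 -1.1306e+00  4.7570e-01  4.8080e-01 -1.0413e+00 -2.8200e-02
  1.7400e-02  9.0000e-04  1.5198e+00]
5 [ 0.01  -0.031  0.022 -0.    -0.    -0.     0.02   0.011 -0.013  0.
  0.    -0.   ]
```

carry_out:
  plan:
    - {"turn": [0, 10, 0], "offset": [0.0, 0, 0.0], "hand": 0.08}
    - {"turn": [0, 20, 0], "offset": [0, 0, 0.0], "hand": 0.08}
    - {"turn": [0, 20, 0], "offset": [0, 0, 0.0], "hand": 0.08}

```text
time: 18.12
tcp_pos: [0.4813, 0.1368, 0.3359]
tool_rot: [-3.096, 0.356, 0.127]
contact_force: [-0.8, 0.3, -0.7]
finger_gap: 0.0802
```

```bash
python3 - <<'E'
from h import *
print(log()['joints'])
E
python3 fk.py
```

```text
[ 0.21782657  0.42806557 -0.72110263  1.27135805  0.11144678  1.86031927
 -1.93889367]
0.004171294821738602 (-1, -1, -1, -1) [-0.0483  0.2606  0.4756  0.4642  0.3479 -0.014   0.0184  0.004   1.5226]
0.004171294821738723 (-1, -1, -1, -1) [-0.0483  0.2606  0.4756  0.4642  0.3479 -0.014   0.0184  0.004   1.5226]
0.00417129482173876 (-1, -1, -1, -1) [-4.8300e-02  2.6060e-01  4.7560e-01  4.6420e-01  3.4790e-01 -1.4000e-02
  1.8400e-02  4.0000e-03  7.8058e+00]
6 [ 0.037 -0.037  0.026 -0.    -0.     0.     0.019  0.012 -0.013  0.
  0.     0.   ]
```

```bash
cat > ik.py <<'E'
from fk import *
z=np.load('/tmp/fk.npz'); p=z['p']; s=z['s']
lo=np.array([-2.95,-.25,-1.52,.18,-1.44,.02,-3.01]); hi=np.array([2.95,2.06,1.56,2.33,4.58,2.06,3.01])
def ik(x,R,q0):
    def f(q):
        y,Q=fk(q,p,s); return np.r_[(y-x)*10,(R.inv()*Q).as_rotvec()*1, 0.003*(q-q0)]
    r=least_squares(f,np.clip(q0,lo+.02,hi-.02),bounds=(lo,hi)); y,Q=fk(r.x,p,s)
    return r.x,np.linalg.norm(y-x),np.linalg.norm((R.inv()*Q).as_rotvec())
def tool(alpha,yaw): # alpha: tilt about caddy y (deg), +=pointing back
    return Ro.from_euler('z',yaw)*Ro.from_euler('y',alpha,degrees=True)*Ro.from_euler('x',np.pi)
def target(th,phi,gx,gz,E=(0.5615,0.015),y=0.1175,yaw=-0.006):
    t=np.deg2rad(th); x=E[0]+(gx-.05)*np.cos(t)+(gz-.015)*np.sin(t); zz=E[1]-(gx-.05)*np.sin(t)+(gz-.015)*np.cos(t)
    R=tool(th-phi,yaw); G=np.array([x,y,zz]); return G-R.apply([0,0,.006]),R
if __name__=='__main__':
    q0=np.array([.2,.43,-.7,1.27,.1,1.86,-1.93])
    for phi in (0,15,25,35):
        print('phi',phi); q=q0
        for th in range(0,95,10):
            x,R=target(th,phi,.017,.124); q,e,a=ik(x,R,q); print(th,x.round(3),q.round(2),'err',(e*1000).round(1),np.rad2deg(a).round(1))
E
python3 ik.py
```

```text
phi 0
0 [0.528 0.118 0.13 ] [ 0.24  0.38 -0.63  1.74  0.25  1.1  -2.06] err 0.0 0.0
10 [0.549 0.117 0.134] [ 0.19  0.54 -0.61  1.53  0.25  1.33 -2.03] err 0.0 0.0
20 [0.57  0.117 0.134] [ 0.14  0.7  -0.58  1.31  0.25  1.56 -2.01] err 0.0 0.0
30 [0.59  0.117 0.131] [ 0.08  0.87 -0.56  1.08  0.24  1.79 -2.  ] err 0.0 0.0
40 [0.61  0.117 0.124] [ 0.02  1.06 -0.54  0.81  0.24  2.03 -1.98] err 0.0 0.0
50 [0.628 0.117 0.114] [-0.1   1.09 -0.2   0.71 -0.    2.06 -1.85] err 3.3 8.5
60 [0.645 0.117 0.101] [-0.07  1.13 -0.24  0.67 -0.    2.06 -1.88] err 7.4 18.7
70 [0.658 0.117 0.085] [-0.03  1.18 -0.3   0.62 -0.    2.06 -1.92] err 11.3 28.6
80 [0.669 0.117 0.067] [ 0.02  1.24 -0.39  0.58 -0.01  2.06 -2.  ] err 15.1 38.0
90 [0.676 0.117 0.048] [ 0.1   1.32 -0.53  0.55 -0.01  2.06 -2.14] err 18.7 46.7
phi 15
0 [0.527 0.118 0.13 ] [ 0.25  0.21 -0.63  1.97  0.29  0.78 -2.12] err 0.0 0.0
10 [0.547 0.118 0.134] [ 0.23  0.35 -0.62  1.77  0.27  1.02 -2.07] err 0.0 0.0
20 [0.568 0.117 0.135] [ 0.19  0.51 -0.6   1.56  0.27  1.25 -2.04] err 0.0 0.0
30 [0.589 0.117 0.132] [ 0.14  0.68 -0.58  1.34  0.27  
[... 1396 characters left out ...]
.118 0.134] [ 0.29  0.16 -0.69  2.07  0.44  0.58 -2.27] err 0.0 0.0
20 [0.566 0.118 0.135] [ 0.3   0.3  -0.7   1.87  0.38  0.82 -2.16] err 0.0 0.0
30 [0.587 0.118 0.132] [ 0.27  0.45 -0.69  1.67  0.36  1.05 -2.11] err 0.0 0.0
40 [0.607 0.117 0.126] [ 0.21  0.61 -0.66  1.46  0.35  1.28 -2.07] err 0.0 0.0
50 [0.625 0.117 0.116] [ 0.15  0.78 -0.64  1.23  0.34  1.51 -2.03] err 0.0 0.0
60 [0.642 0.117 0.104] [ 0.08  0.95 -0.61  0.99  0.33  1.74 -2.  ] err 0.0 0.0
70 [0.656 0.117 0.088] [ 0.01  1.13 -0.58  0.71  0.33  1.98 -1.96] err 0.0 0.0
80 [0.667 0.117 0.071] [-0.13  1.2  -0.15  0.56 -0.    2.06 -1.82] err 2.3 5.8
90 [0.675 0.117 0.051] [-0.11  1.25 -0.18  0.52 -0.    2.06 -1.83] err 6.1 15.2
```

carry_out:
  plan:
    - {"turn": [0, -10, 0], "offset": [0.0223, 0.0025, 0], "hand": 0.08}
    - {"turn": [0, -20, 0], "offset": [0.0223, 0.0025, 0], "hand": 0.08}
    - {"turn": [0, -20, 0], "offset": [0.0223, 0.0025, 0], "hand": 0.08}
    - {"turn": [0, -20, 0], "offset": [0.0223, 0.0025, -0.06], "hand": 0.08}
    - {"turn": [0, -20, 0], "offset": [0.0223, 0.0025, -0.11], "hand": 0.08}
    - {"turn": [0, -20, 0], "offset": [0.0223, 0.0025, -0.15], "hand": 0.08}
    - {"turn": [0, -20, 0], "offset": [0.0223, 0.0025, -0.15], "hand": 0.08}
  force: 80

```text
time: 19.0
tcp_pos: [0.5009, 0.1388, 0.1883]
tool_rot: [3.141, 0.005, 0.119]
contact_force: [-0.0, -0.5, 1.2]
finger_gap: 0.0799
```

```bash
python3 - <<'E'
from h import *
log(); snap('side','s10'); crop('s10',200,110,320,250,5,'s10c')
E
```

```text
(no output)
```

View pics/s10c.png

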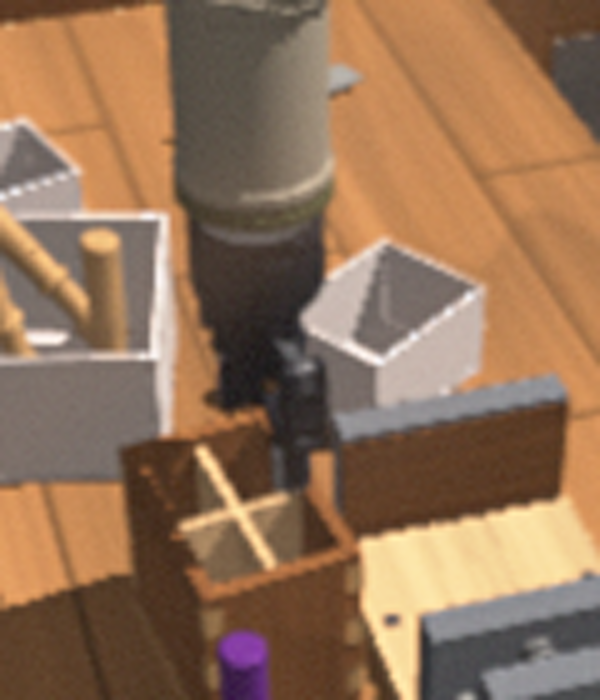

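```bash
python3 - <<'E'
from h import *
for P in ([.5009,.0935,.163],[.498,.184,.163],[.481,.136,.13],[.4815+.0215,.1385,.13]):
    u,v=proj('s10',P); print((u-200)*5,(v-110)*5)
E
```

```text
282.0720028642498 505.61979361076385
237.41807311677547 413.40837501418775
232.96315879894365 508.4087975482507
266.85298558631615 498.51919112643856
```

carry_out:
  plan:
    - {"turn": [0, 0, 0], "offset": [0.001, 0, -0.03], "hand": 0.08}
    - {"turn": [0, 0, 0], "offset": [0.001, 0, -0.06], "hand": 0.08}
    - {"turn": [0, 0, 0], "offset": [0.001, 0, -0.066], "hand": 0.08}
    - {"turn": [0, 0, 0], "offset": [0.001, 0, -0.066], "hand": 0.08}
    - {"turn": [0, 0, 0], "offset": [0.001, 0, -0.066], "hand": 0.0}
    - {"turn": [0, 0, 0], "offset": [0.001, 0, -0.066], "hand": 0.0}
    - {"turn": [0, 0, 0], "offset": [0.001, 0, -0.066], "hand": 0.0}
    - {"turn": [0, 0, 0], "offset": [0.001, 0, -0.066], "hand": 0.0}
    - {"turn": [0, 0, 0], "offset": [0.001, 0, -0.066], "hand": 0.0}
    - {"turn": [0, 0, 0], "offset": [0.001, 0, -0.066], "hand": 0.0}
    - {"turn": [0, 0, 0], "offset": [0.001, 0, -0.066], "hand": 0.0}

```text
time: 20.42
tcp_pos: [0.5036, 0.1388, 0.1245]
tool_rot: [3.141, -0.0, 0.118]
contact_force: [-1.1, -2.2, 4.3]
finger_gap: 0.0049
```

```bash
python3 - <<'E'
from h import *
o=log();print(o['contact_force'],o['finger_gap']); snap('side','s11'); crop('s11',200,110,320,250,5,'s11c')
E
```

```text
[-1.13559029 -2.19422468  4.29767706] 0.004883420391156989
```

View pics/s11c.png

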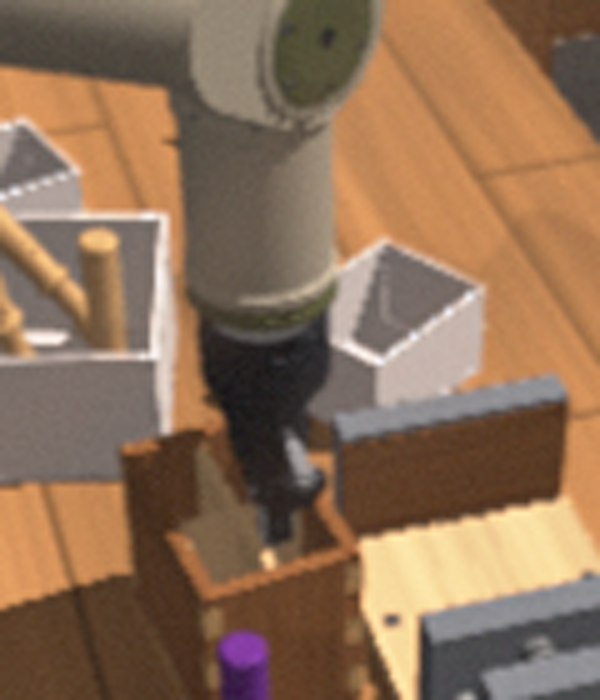

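carry_out:
  plan:
    - {"turn": [0, 0, 0], "offset": [0, 0, 0.006], "hand": 0.0}
    - {"turn": [0, 0, 0], "offset": [0, 0, 0.006], "hand": 0.0}
    - {"turn": [0, 0, -2.5], "offset": [0.008, -0.007, 0.006], "hand": 0.0}
    - {"turn": [0, 0, -5], "offset": [0.016, -0.014, 0.006], "hand": 0.0}
    - {"turn": [0, 0, -7.1], "offset": [0.024, -0.021, 0.006], "hand": 0.0}
    - {"turn": [0, 0, -7.1], "offset": [0.024, -0.021, 0.006], "hand": 0.0}
    - {"turn": [0, 0, -7.1], "offset": [0.024, -0.021, 0.006], "hand": 0.0}

```text
time: 21.35
tcp_pos: [0.5272, 0.1183, 0.1302]
tool_rot: [-3.141, 0.0, -0.005]
contact_force: [0.3, 0.6, -4.6]
finger_gap: 0.0047
```

```bash
python3 - <<'E'
from h import *
o=log();print(o['contact_force'],o['finger_gap']); snap('side','s12'); crop('s12',200,110,350,250,5,'s12c')
snap('top','t12'); crop('t12',230,140,370,280,5,'t12c')
E
```

```text
[ 0.29354969  0.62290134 -4.59991126] 0.004743869737286806
```

View pics/s12c.png

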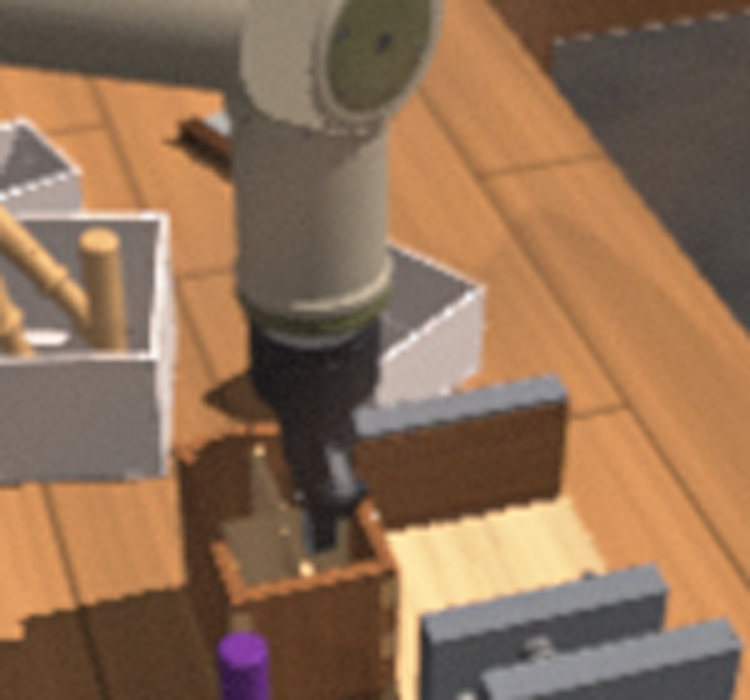

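View pics/t12c.png

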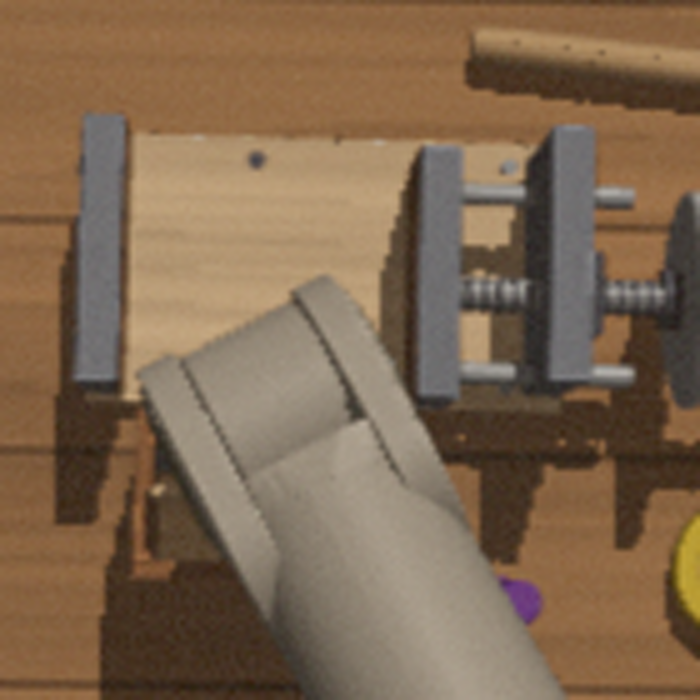

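carry_out:
  plan:
    - {"turn": [0, 0, 0], "offset": [0, 0, -0.004], "hand": 0.0}
    - {"turn": [0, 0, 0], "offset": [0, 0, -0.006], "hand": 0.0}
    - {"turn": [0, 0, 0], "offset": [0.003, 0, -0.006], "hand": 0.0}
    - {"turn": [0, 0, 0], "offset": [0.005, 0, -0.006], "hand": 0.0}
    - {"turn": [0, 0, 0], "offset": [0.006, 0, -0.006], "hand": 0.0}
    - {"turn": [0, 0, 0], "offset": [0.006, 0, -0.006], "hand": 0.0}

```text
time: 22.2
tcp_pos: [0.5335, 0.1181, 0.1245]
tool_rot: [-3.142, -0.0, -0.006]
contact_force: [-3.7, -0.9, 3.6]
finger_gap: 0.0049
```

carry_out:
  plan:
    - {"turn": [0, 0, 0], "offset": [0.002, 0, 0], "hand": 0.0}
    - {"turn": [0, 0, 0], "offset": [0.003, 0, 0], "hand": 0.0}
    - {"turn": [0, 0, 0], "offset": [0.003, 0, 0], "hand": 0.0}

```text
time: 22.58
tcp_pos: [0.5358, 0.1182, 0.1247]
tool_rot: [3.141, 0.001, -0.006]
contact_force: [-7.2, 0.2, 7.8]
finger_gap: 0.0042
```

carry_out:
  plan:
    - {"turn": [0, 0, 0], "offset": [0, 0, 0.002], "hand": 0.0}
    - {"turn": [0, 0, 0], "offset": [0, 0, 0.003], "hand": 0.0}
    - {"turn": [0, 0, 0], "offset": [0, 0, 0.003], "hand": 0.0}

```text
time: 22.95
tcp_pos: [0.5358, 0.1178, 0.1266]
tool_rot: [3.141, 0.002, -0.006]
contact_force: [-3.1, -0.3, -6.3]
finger_gap: 0.0047
```

```bash
python3 - <<'E'
from h import *
o=log();print(o['contact_force'],o['ft_torque'],o['tcp_pos']); snap('side','s13'); crop('s13',220,170,320,260,7,'s13c')
Q=sel('s13',(205,180,300,260),0.132,0.148); 
P=cloud('s13'); im,_,_=load('s13')
# near bench clearance: front wall right end (normal -y) points
Q=sel('s13',(220,200,300,270),0.02,0.13); m=(Q[:,1]>0.02)&(Q[:,1]<0.07)&(Q[:,0]<.58)&(Q[:,0]>.44); q=Q[m]; print(len(q),q.min(0),q.max(0),np.percentile(q[:,0],[1,5,95,99]))
E
```

```text
[-3.11427179 -0.28858757 -6.28323607] [ 0.10039447  1.05252323 -0.31491981] [0.53582538 0.11782522 0.12659241]
800 [0.46190671 0.02001741 0.02004941] [0.57917148 0.06785202 0.12996379] [0.4627698  0.47456966 0.56089428 0.56997202]
```

View pics/s13c.png

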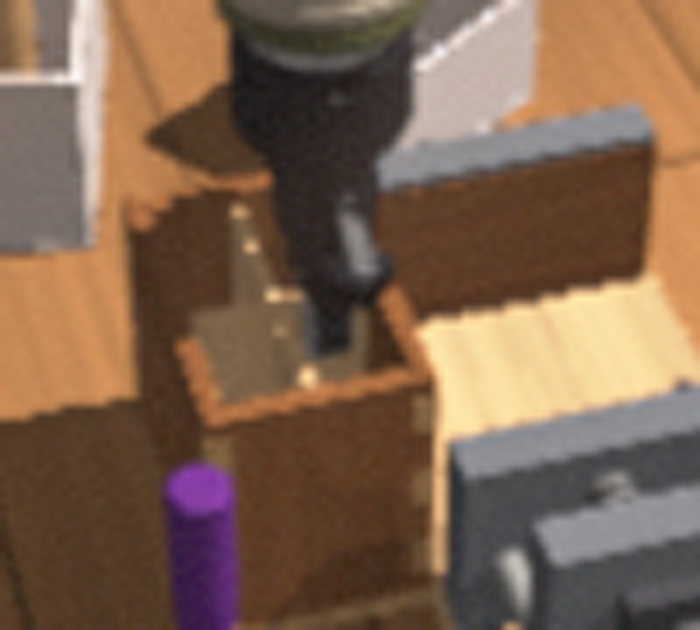

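```bash
python3 - <<'E'
from h import *
P=cloud('top0')
for u in (265,275,285,295,305):
    print(u,[(v,P[v,u].round(3).tolist()) for v in range(217,228,1)][::1])
E
```

```text
265 [(217, [0.573, 0.173, 0.018]), (218, [0.57, 0.173, 0.016]), (219, [0.567, 0.173, 0.014]), (220, [0.563, 0.173, 0.015]), (221, [0.469, 0.147, 1.509]), (222, [0.558, 0.173, -0.001]), (223, [0.554, 0.173, 0.006]), (224, [0.551, 0.173, 0.004]), (225, [0.549, 0.173, -0.004]), (226, [0.545, 0.172, 0.007]), (227, [0.542, 0.173, -0.003])]
275 [(217, [0.573, 0.141, 0.015]), (218, [0.57, 0.141, 0.014]), (219, [0.567, 0.141, 0.02]), (220, [0.564, 0.141, 0.017]), (221, [0.561, 0.141, 0.01]), (222, [0.558, 0.141, 0.002]), (223, [0.555, 0.141, -0.001]), (224, [0.552, 0.141, 0.003]), (225, [0.549, 0.141, -0.003]), (226, [0.546, 0.141, 0.004]), (227, [0.543, 0.141, -0.0])]
285 [(217, [0.574, 0.11, 0.011]), (218, [0.571, 0.11, 0.015]), (219, [0.568, 0.11, 0.013]), (220, [0.564, 0.11, 0.019]), (221, [0.562, 0.11, 0.003]), (222, [0.559, 0.11, 0.0]), (223, [0.555, 0.11, 0.005]), (224, [0.552, 0.11, 0.005]), (225, [0.549, 0.109, 0.001]), (226, [0.546, 0.109, 0.002]), (227, [0.543, 0.109, -0.001])]
295 [(217, [0.574, 0.079, 0.013]), (218, [0.571, 0.079, 0.018]), (219, [0.568, 0.079, 0.014]), (220, [0.565, 0.079, 0.016]), (221, [0.562, 0.079, 0.015]), (222, [0.559, 0.078, 0.004]), (223, [0.556, 0.078, -0.002]), (224, [0.553, 0.078, -0.0]), (225, [0.55, 0.078, 0.003]), (226, [0.546, 0.078, 0.004]), (227, [0.537, 0.084, 0.139])]
305 [(217, [0.574, 0.048, 0.022]), (218, [0.572, 0.047, 0.011]), (219, [0.568, 0.048, 0.02]), (220, [0.565, 0.047, 0.014]), (221, [0.562, 0.047, 0.018]), (222, [0.56, 0.046, -0.003]), (223, [0.557, 0.046, 0.0]), (224, [0.553, 0.046, 0.001]), (225, [0.55, 0.046, -0.002]), (226, [0.547, 0.046, -0.002]), (227, [0.544, 0.046, 0.003])]
```

carry_out:
  plan:
    - {"turn": [0, 0, 0], "offset": [0, 0, -0.003], "hand": 0.0}
    - {"turn": [0, 0, 0], "offset": [0, 0, -0.003], "hand": 0.0}
    - {"turn": [0, 0, 0], "offset": [0, 0, -0.002], "hand": 0.08}
    - {"turn": [0, 0, 0], "offset": [0, 0, -0.002], "hand": 0.08}
    - {"turn": [0, 0, 0], "offset": [0, 0, -0.002], "hand": 0.08}
    - {"turn": [0, 0, 0], "offset": [0, 0, -0.002], "hand": 0.08}
    - {"turn": [0, 0, 0], "offset": [0, 0, 0.05], "hand": 0.08}
    - {"turn": [0, 0, 0], "offset": [0, 0, 0.1], "hand": 0.08}
    - {"turn": [0, 0, 0], "offset": [-0.05, 0, 0.15], "hand": 0.08}
    - {"turn": [0, -10, 0], "offset": [-0.05, 0, 0.18], "hand": 0.08}
    - {"turn": [0, -20, 0], "offset": [-0.05, 0, 0.18], "hand": 0.08}
    - {"turn": [0, -20, 0], "offset": [-0.05, 0, 0.18], "hand": 0.08}

```text
time: 24.5
tcp_pos: [0.4837, 0.1177, 0.3069]
tool_rot: [3.139, -0.352, -0.004]
contact_force: [0.1, -0.6, -1.3]
finger_gap: 0.0799
```

```bash
python3 - <<'E'
from h import *
o=log();print(o['contact_force'],o['ft_torque'],o['joints']); snap('side','s14'); crop('s14',180,130,340,260,4.5,'s14c'); snap('top','t14'); crop('t14',230,140,370,280,5,'t14c')
im,_,_=load('s14');
Q=sel('s14',(215,180,300,260),0.133,0.15); m=(Q[:,0]>.4)&(Q[:,0]<.6)&(Q[:,1]<.25)&(Q[:,1]>0.02); print(m.sum(),rect(Q[m]))
E
python3 fk.py
```

```text
[ 0.13820801 -0.55274032 -1.31485769] [-0.00780205  0.36810717  0.03701623] [ 0.42160258 -0.15907409 -0.71270993  1.87189909  0.00358754  1.05486553
 -1.87903515]
456 ((512.0604858398438, 116.60350036621094), (154.375, 100.3771743774414), 89.17756652832031)
0.006890939968350856 (-1, -1, -1, -1) [-0.0458  0.252   0.4659  0.4617  0.3388 -0.0122  0.009   0.0056  1.5254]
0.006890939968350998 (-1, -1, -1, -1) [-0.0458  0.252   0.4659  0.4617  0.3388 -0.0122  0.009   0.0056 -4.7578]
0.0068909399683510396 (-1, -1, -1, -1) [-0.0458  0.252   0.4659  0.4617  0.3388 -0.0122  0.009   0.0056  1.5254]
11 [ 0.038 -0.028  0.023 -0.    -0.     0.     0.021  0.015 -0.014  0.
  0.     0.   ]
```

View pics/s14c.png

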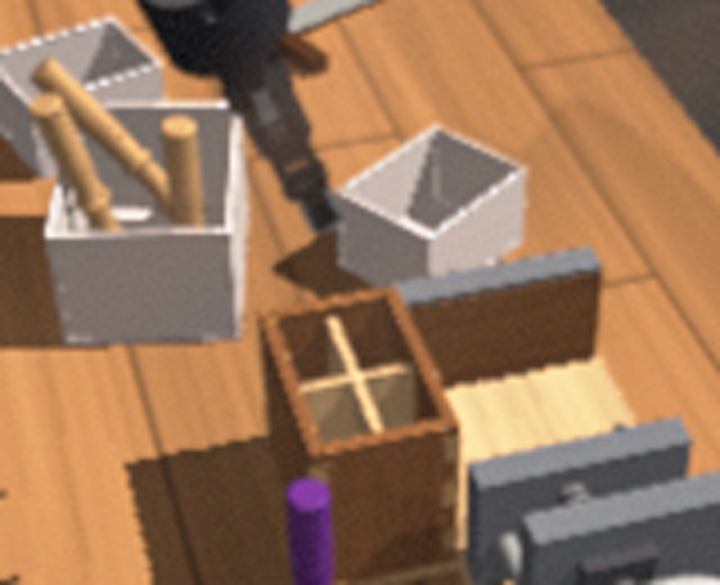

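View pics/t14c.png

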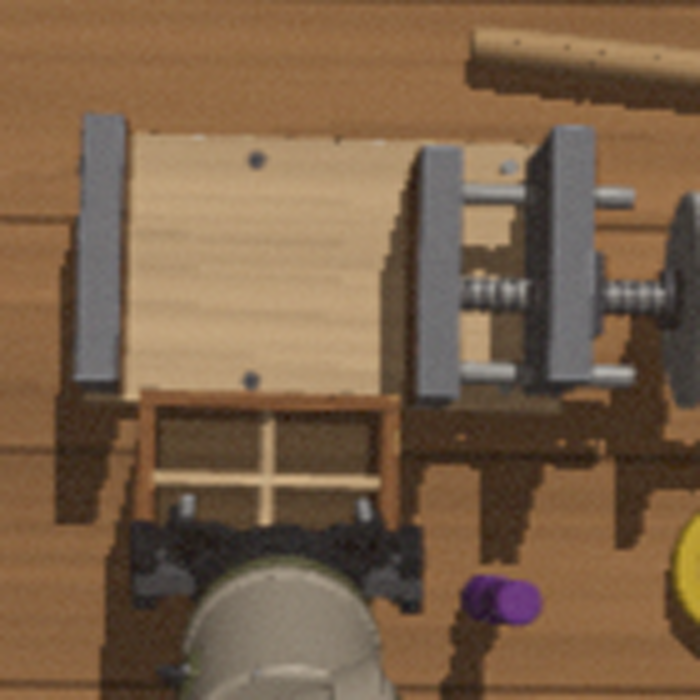

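carry_out:
  plan:
    - {"turn": [0, -10, 0], "offset": [0.04, -0.0005, -0.04], "hand": 0.07}
    - {"turn": [0, -15, 0], "offset": [0.04, -0.0005, -0.08], "hand": 0.07}
    - {"turn": [0, -15, 0], "offset": [0.04, -0.0005, -0.12], "hand": 0.07}
    - {"turn": [0, -15, 0], "offset": [0.04, -0.0005, -0.14], "hand": 0.07}
    - {"turn": [0, -15, 0], "offset": [0.04, -0.0005, -0.14], "hand": 0.07}
    - {"turn": [0, -15, 0], "offset": [0.04, -0.0005, -0.14], "hand": 0.07}

```text
time: 25.35
tcp_pos: [0.5277, 0.118, 0.1682]
tool_rot: [-3.135, -0.611, -0.009]
contact_force: [-0.0, 0.6, 0.5]
finger_gap: 0.0701
```

```bash
python3 - <<'E'
from h import *
o=log();print(o['contact_force'],o['joints']); snap('side','s15'); crop('s15',180,110,340,250,4.5,'s15c'); snap('top','t15'); crop('t15',230,140,370,280,5,'t15c')
for P in ([.5266+.0143,.117,.1675-.0205],): print([(np.array(proj('s15',P))-[180,110])*4.5,(np.array(proj('t15',P))-[230,140])*5])
E
```

```text
[-0.03128282  0.55921171  0.50526005] [ 0.52774525 -0.02747432 -0.92210347  2.20112554  0.49950528  0.43269941
 -2.37838095]
[array([392.58019896, 438.54302637]), array([268.0854925 , 426.03175769])]
```

View pics/s15c.png

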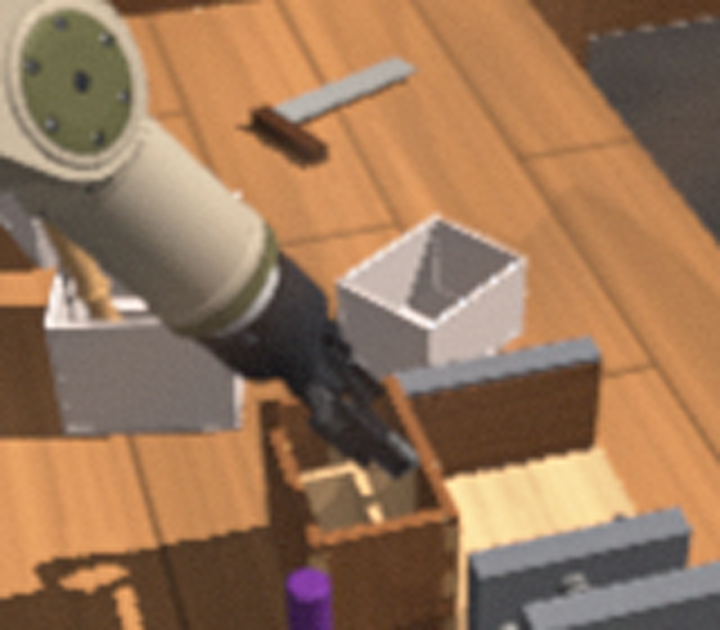

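View pics/t15c.png

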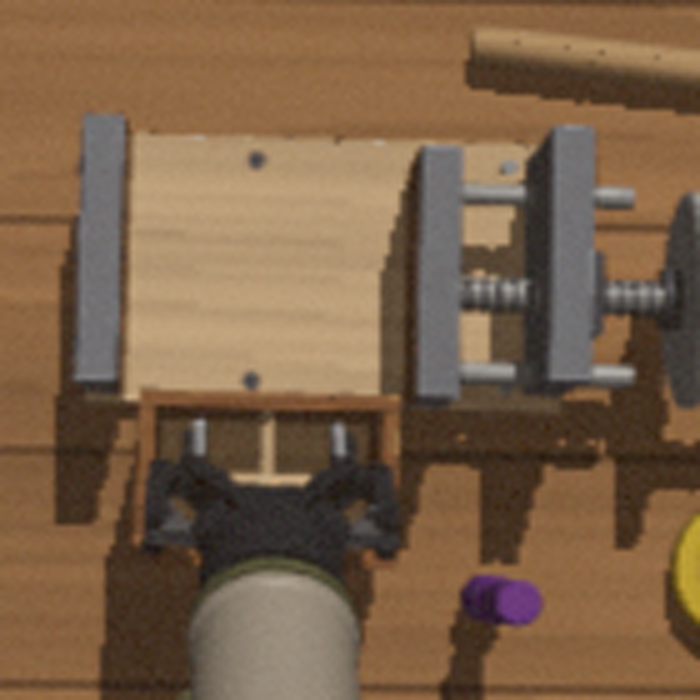

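carry_out:
  plan:
    - {"turn": [0, 0, 0], "offset": [-0.001, 0, -0.012], "hand": 0.07}
    - {"turn": [0, 0, 0], "offset": [-0.001, 0, -0.024], "hand": 0.07}
    - {"turn": [0, 0, 0], "offset": [-0.001, 0, -0.034], "hand": 0.07}
    - {"turn": [0, 0, 0], "offset": [-0.001, 0, -0.034], "hand": 0.07}

```text
time: 25.95
tcp_pos: [0.5263, 0.1176, 0.1342]
tool_rot: [-3.137, -0.612, -0.007]
contact_force: [1.1, -0.3, -0.1]
finger_gap: 0.0698
```

```bash
python3 - <<'E'
from h import *
o=log();print(o['contact_force'],o['joints']); snap('side','s16'); crop('s16',180,110,340,250,4.5,'s16c')
E
```

```text
[ 1.10916637 -0.30483992 -0.0860923 ] [ 0.50415493  0.05744421 -0.93291706  2.24096796  0.78530138  0.40079719
 -2.65230869]
```

View pics/s16c.png

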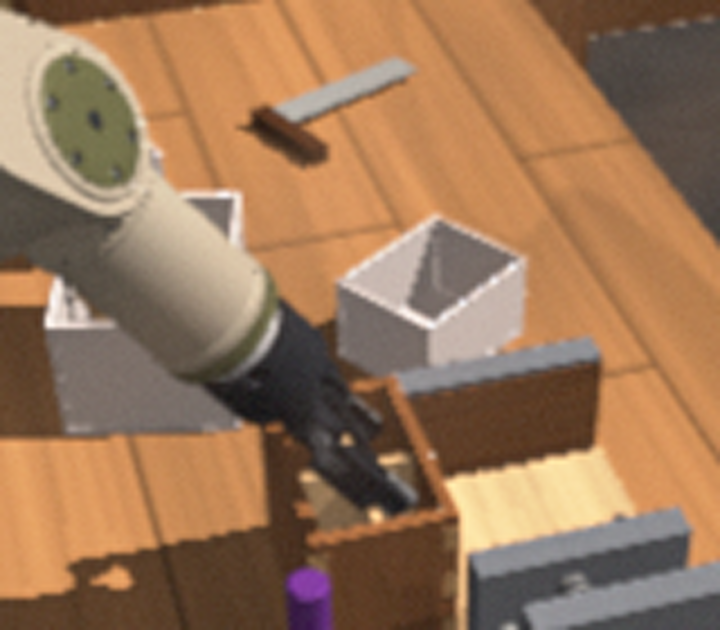

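carry_out:
  plan:
    - {"turn": [0, 0, 0], "offset": [0, 0, 0], "hand": 0.0}
    - {"turn": [0, 0, 0], "offset": [0, 0, 0], "hand": 0.0}
    - {"turn": [0, 0, 0], "offset": [0, 0, 0], "hand": 0.0}
    - {"turn": [0, 0, 0], "offset": [0, 0, 0], "hand": 0.0}
    - {"turn": [0, 0, 0], "offset": [0, 0, 0], "hand": 0.0}
    - {"turn": [0, 0, 0], "offset": [0, 0, 0], "hand": 0.0}
  force: 90

```text
time: 26.75
tcp_pos: [0.5258, 0.118, 0.1338]
tool_rot: [-3.137, -0.612, -0.007]
contact_force: [2.3, 3.3, 5.1]
finger_gap: 0.0041
```

```bash
python3 - <<'E'
from h import *
o=log();print(o['contact_force'],o['ft_torque'],o['finger_gap'],o['tcp_pos']); snap('side','s17'); crop('s17',180,110,340,250,4.5,'s17c')
from ik import target
import numpy as np
# offsets relative to theta=0, E fitted: centre .512 -> E x .562
x0,_=target(0,35,.018,.128,E=(.562,.015))
for th in range(0,92,4):
    x,R=target(th,35,.018,.128,E=(.562,.015)); print(th,(x-x0).round(4)[[0,2]])
E
```

```text
[2.27491394 3.34450303 5.06132264] [ 0.36920078 -0.19558371  0.16111721] 0.004055686779092435 [0.52582175 0.11795023 0.13375688]
0 [0. 0.]
4 [0.0083 0.0022]
8 [0.0168 0.0038]
12 [0.0253 0.0048]
16 [0.0339 0.0052]
20 [0.0425 0.005 ]
24 [0.051  0.0042]
28 [0.0595 0.0028]
32 [0.0679 0.0009]
36 [ 0.0761 -0.0017]
40 [ 0.0841 -0.0048]
44 [ 0.0919 -0.0085]
48 [ 0.0994 -0.0127]
52 [ 0.1065 -0.0174]
56 [ 0.1134 -0.0226]
60 [ 0.1198 -0.0283]
64 [ 0.1259 -0.0344]
68 [ 0.1315 -0.0409]
72 [ 0.1366 -0.0478]
76 [ 0.1413 -0.055 ]
80 [ 0.1454 -0.0625]
84 [ 0.149  -0.0703]
88 [ 0.152  -0.0784]
```

View pics/s17c.png

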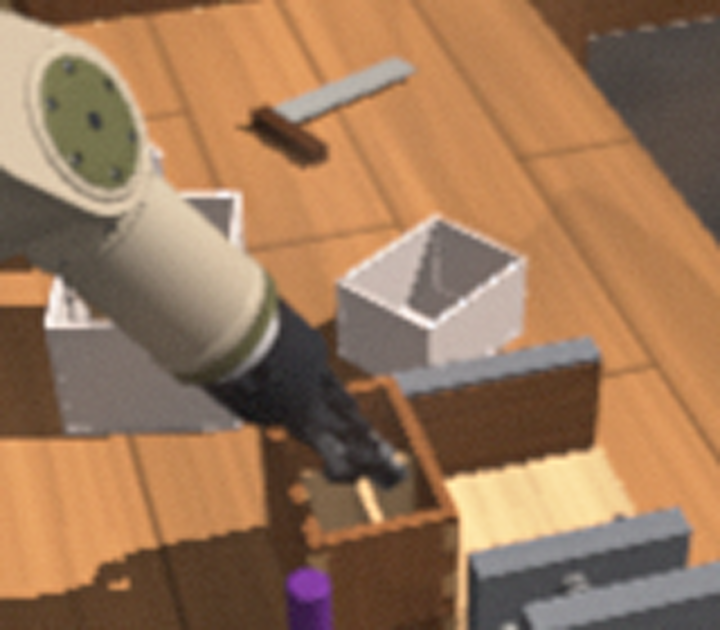

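carry_out:
  plan:
    - {"turn": [0, 4, 0], "offset": [0.009, 0, 0.002], "hand": 0.0}
    - {"turn": [0, 8, 0], "offset": [0.018, 0, 0.004], "hand": 0.0}
    - {"turn": [0, 12, 0], "offset": [0.027, 0, 0.0045], "hand": 0.0}
    - {"turn": [0, 16, 0], "offset": [0.0359, 0, 0.0047], "hand": 0.0}
    - {"turn": [0, 20, 0], "offset": [0.0445, 0, 0.0043], "hand": 0.0}
    - {"turn": [0, 24, 0], "offset": [0.053, 0, 0.0035], "hand": 0.0}
    - {"turn": [0, 28, 0], "offset": [0.0615, 0, 0.002], "hand": 0.0}
    - {"turn": [0, 32, 0], "offset": [0.0699, 0, 0.0], "hand": 0.0}
    - {"turn": [0, 36, 0], "offset": [0.0781, 0, -0.0027], "hand": 0.0}
    - {"turn": [0, 36, 0], "offset": [0.0781, 0, -0.0027], "hand": 0.0}

```text
time: 28.05
tcp_pos: [0.6024, 0.117, 0.1289]
tool_rot: [3.141, 0.023, -0.007]
contact_force: [-4.6, -1.9, 7.6]
finger_gap: 0.0038
```

```bash
python3 - <<'E'
from h import *
o=log();print(o['contact_force'],o['ft_torque'],o['finger_gap'],o['tcp_pos'],o['joints']); snap('side','s18'); crop('s18',180,110,340,250,4.5,'s18c')
E
```

```text
[-4.64789182 -1.91907408  7.55060865] [-0.52118776  1.65054596 -0.12684051] 0.003792912444390674 [0.60244456 0.11702788 0.12893261] [ 0.37268915  0.6292845  -0.89009314  1.5175326   0.49159691  1.25741928
 -2.16387545]
```

View pics/s18c.png

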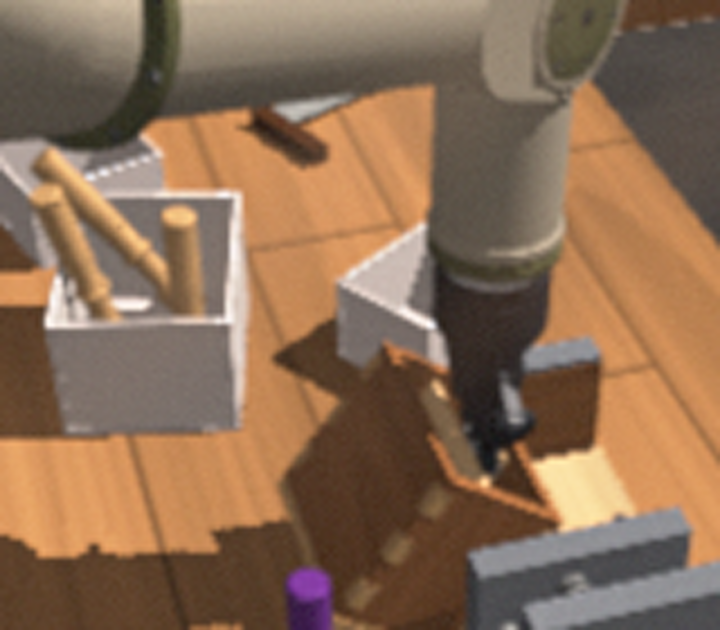

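carry_out:
  plan:
    - {"turn": [0, 4, 0], "offset": [0.008, 0, -0.003], "hand": 0.0}
    - {"turn": [0, 8, 0], "offset": [0.0158, 0, -0.0068], "hand": 0.0}
    - {"turn": [0, 12, 0], "offset": [0.0233, 0, -0.011], "hand": 0.0}
    - {"turn": [0, 16, 0], "offset": [0.0304, 0, -0.0157], "hand": 0.0}
    - {"turn": [0, 20, 0], "offset": [0.0373, 0, -0.0209], "hand": 0.0}
    - {"turn": [0, 24, 0], "offset": [0.0437, 0, -0.0266], "hand": 0.0}
    - {"turn": [0, 28, 0], "offset": [0.0498, 0, -0.0327], "hand": 0.0}
    - {"turn": [0, 28, 0], "offset": [0.0498, 0, -0.0327], "hand": 0.0}

```text
time: 29.1
tcp_pos: [0.6516, 0.1174, 0.095]
tool_rot: [3.137, 0.513, -0.006]
contact_force: [-7.2, -0.5, 0.5]
finger_gap: 0.004
```

```bash
python3 - <<'E'
from h import *
o=log();print(o['contact_force'],o['ft_torque'],o['finger_gap'],o['tcp_pos'],o['tool_rot'],o['joints']); snap('side','s19'); crop('s19',180,110,340,250,4.5,'s19c')
E
```

```text
[-7.22510746 -0.48711603  0.47645024] [-0.18402517  1.33232134  0.18271437] 0.004044454661263644 [0.65155462 0.11743582 0.09500513] [ 3.13694159  0.51335196 -0.00605081] [ 0.10987663  1.08365685 -0.76375446  0.82707138  0.45089946  1.88443673
 -2.02465529]
```

View pics/s19c.png

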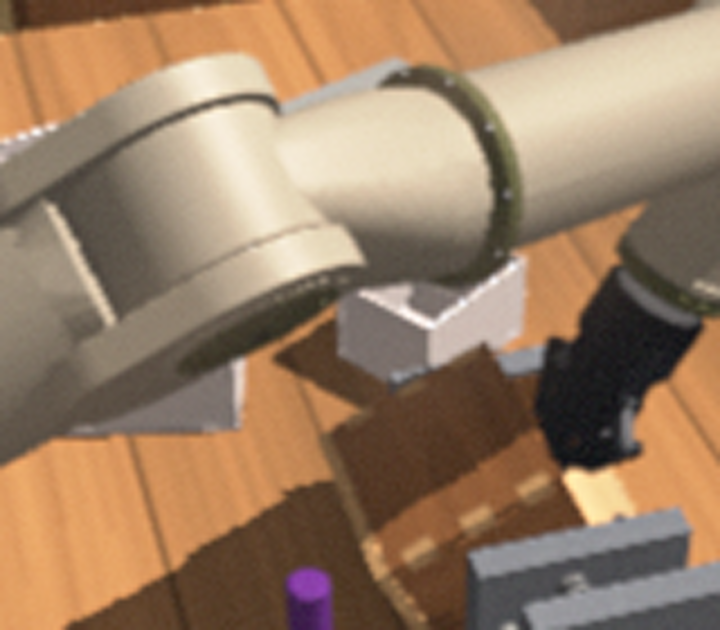

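carry_out:
  plan:
    - {"turn": [0, 3, 0], "offset": [0.004, 0, -0.0048], "hand": 0.0}
    - {"turn": [0, 6, 0], "offset": [0.0075, 0, -0.01], "hand": 0.0}
    - {"turn": [0, 8, 0], "offset": [0.01, 0, -0.0134], "hand": 0.0}
    - {"turn": [0, 8, 0], "offset": [0.01, 0, -0.0134], "hand": 0.0}

```text
time: 29.65
tcp_pos: [0.6627, 0.1168, 0.0834]
tool_rot: [3.132, 0.647, -0.011]
contact_force: [-3.1, 1.4, 0.4]
finger_gap: 0.0039
```

carry_out:
  plan:
    - {"turn": [0, 0, 0], "offset": [0.0, 0, 0.0], "hand": 0.0}
    - {"turn": [0, 1, 0], "offset": [0.002, 0, -0.0035], "hand": 0.0}
    - {"turn": [0, 2, 0], "offset": [0.0043, 0, -0.0069], "hand": 0.0}
    - {"turn": [0, 2, 0], "offset": [0.0062, 0, -0.0105], "hand": 0.0}
    - {"turn": [0, 2, 0], "offset": [0.0081, 0, -0.0142], "hand": 0.0}
    - {"turn": [0, 2, 0], "offset": [0.0081, 0, -0.0142], "hand": 0.0}
  force: 20

```text
time: 30.4
tcp_pos: [0.6655, 0.1169, 0.0688]
tool_rot: [3.141, 0.671, -0.007]
contact_force: [3.3, -0.2, 3.7]
finger_gap: 0.0039
```

```bash
python3 - <<'E'
from h import *
o=log();print(o['contact_force'],o['ft_torque'],o['finger_gap'],o['tcp_pos'],o['tool_rot'],o['joints']); snap('side','s20'); crop('s20',180,110,340,250,4.5,'s20c')
E
```

```text
[ 3.29863548 -0.24701692  3.73007619] [ 0.11421224 -0.42892137 -0.00508183] 0.0038630462526098265 [0.66548226 0.11694912 0.06884466] [ 3.14116567  0.67057351 -0.00656273] [-0.1709479   1.21026421  0.01128618  0.53887721 -0.13032934  2.05296866
 -1.76143012]
```

View pics/s20c.png

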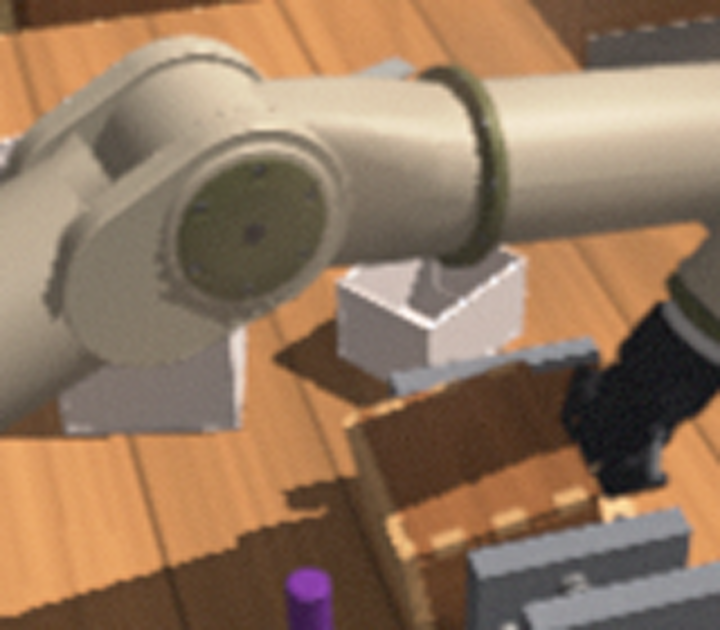

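```bash
python3 - <<'E'
from h import *
P=cloud('s20')
# upper wall face region: crop px (420..560,420..500)/4.5+(180,110)
pts=P[205:218,272:300].reshape(-1,3); 
c=pts.mean(0); n=np.linalg.svd(pts-c)[2][2]; n*=np.sign(n[2]); print(c,n.round(3),'tilt from vertical', 90-np.degrees(np.arccos(n[2])), pts.shape, (np.abs((pts-c)@n)).mean())
E
```

```text
[0.59531207 0.10497461 0.12836768] [0.197 0.626 0.754] tilt from vertical 48.960552739416315 (364, 3) 0.009937797862596846
```

```bash
python3 - <<'E'
from h import *
P=cloud('s20')
poly=(np.array([(375,435),(555,395),(585,480),(410,525)])/4.5+[180,110]).astype(np.int32)
m=np.zeros(P.shape[:2],np.uint8); cv2.fillPoly(m,[poly],1); pts=P[m>0]
pts=pts[(pts[:,2]>.07)&(pts[:,2]<.2)]
for i in range(3):
    c=np.median(pts,0) if i==0 else pts.mean(0); n=np.linalg.svd(pts-pts.mean(0),full_matrices=False)[2][2]; n*=np.sign(n[2]); d=np.abs((pts-pts.mean(0))@n); pts=pts[d<2.5*d.mean()+.001]
print(len(pts),pts.mean(0),n.round(3),'tilt',90-np.degrees(np.arctan2(-n[0],n[2])),d.mean(), pts.min(0),pts.max(0))
E
```

```text
853 [0.59818969 0.10896061 0.12204523] [-0.17   0.004  0.986] tilt 80.23455962646008 0.001211221568637428 [0.53791537 0.05651175 0.10920627] [0.6597991  0.1652973  0.13599618]
```

carry_out:
  plan:
    - {"turn": [0, -1, 0], "offset": [0.0016, 0, -0.0037], "hand": 0.0}
    - {"turn": [0, -1.5, 0], "offset": [0.0033, 0, -0.0075], "hand": 0.0}
    - {"turn": [0, -2, 0], "offset": [0.0047, 0, -0.0114], "hand": 0.0}
    - {"turn": [0, -2, 0], "offset": [0.0047, 0, -0.0114], "hand": 0.0}

```text
time: 30.95
tcp_pos: [0.67, 0.1171, 0.0572]
tool_rot: [3.141, 0.636, -0.006]
contact_force: [3.4, 0.7, 4.1]
finger_gap: 0.0041
```

```bash
cat >> h.py <<'E'
def tilt(tag,corners,s,o):
    P=cloud(tag); poly=(np.array(corners)/s+o).astype(np.int32)
    m=np.zeros(P.shape[:2],np.uint8); cv2.fillPoly(m,[poly],1); pts=P[m>0]; pts=pts[(pts[:,2]>.07)&(pts[:,2]<.2)]
    for i in range(3):
        n=np.linalg.svd(pts-pts.mean(0),full_matrices=False)[2][2]; n*=np.sign(n[2]); d=np.abs((pts-pts.mean(0))@n); pts=pts[d<2.5*d.mean()+.001]
    print(len(pts),pts.mean(0),n.round(3),'tilt',90-np.degrees(np.arctan2(-n[0],n[2])),d.mean())
E
python3 - <<'E'
from h import *
o=log();print(o['contact_force'],o['ft_torque'],o['tcp_pos'],o['tool_rot'],o['joints']); snap('side','s21'); crop('s21',180,110,340,250,4.5,'s21c')
tilt('s21',[(375,435),(555,395),(585,480),(410,525)],4.5,[180,110])
E
```

```text
[3.36482036 0.72046708 4.07246406] [ 0.19019146 -0.14811899 -0.09751431] [0.67002231 0.11708287 0.05723193] [ 3.14068006  0.63646623 -0.00631061] [-0.17375707  1.19590497  0.01575211  0.57720941 -0.12540594  1.99580346
 -1.75470684]
886 [0.60203215 0.11428717 0.11726224] [-0.067  0.002  0.998] tilt 86.16927308124549 0.001173798513999912
```

View pics/s21c.png

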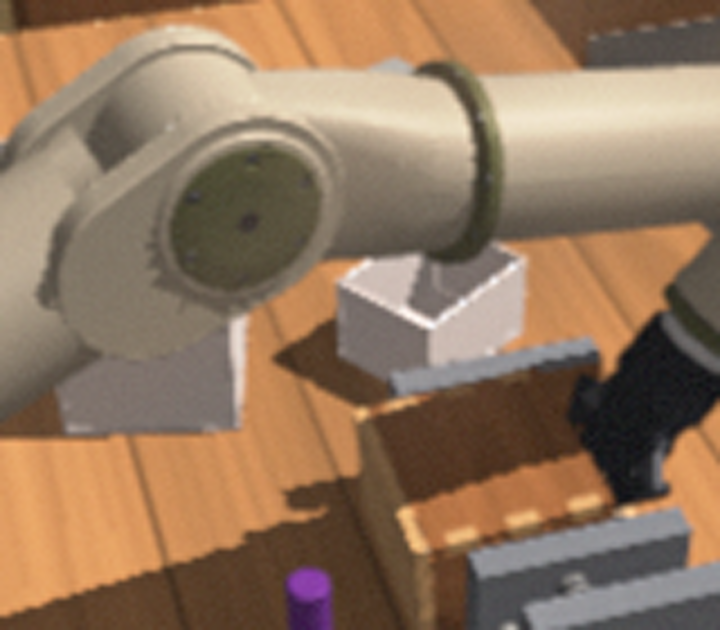

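carry_out:
  plan:
    - {"turn": [0, 0, 0], "offset": [0.0, 0, -0.001], "hand": 0.05}
    - {"turn": [0, 0, 0], "offset": [0.003, 0, -0.001], "hand": 0.05}
    - {"turn": [0, 0, 0], "offset": [0.008, 0, -0.001], "hand": 0.05}
    - {"turn": [0, 0, 0], "offset": [0.008, 0, -0.001], "hand": 0.05}

```text
time: 31.5
tcp_pos: [0.6777, 0.1168, 0.0547]
tool_rot: [3.139, 0.639, -0.007]
contact_force: [-0.4, -0.6, 0.8]
finger_gap: 0.0503
```

```bash
python3 - <<'E'
from h import *
o=log();print(o['contact_force'],o['ft_torque'],o['finger_gap'],o['tcp_pos'],o['tool_rot']); snap('side','s22'); crop('s22',180,110,340,250,4.5,'s22c')
tilt('s22',[(375,435),(555,395),(585,480),(410,525)],4.5,[180,110])
E
```

```text
[-0.3679281  -0.58619718  0.76041296] [-0.02447348 -0.65084478  0.02180455] 0.05034673430081152 [0.67769313 0.1167747  0.05469495] [ 3.13871912  0.63887424 -0.00733971]
888 [0.60395651 0.11782965 0.11447701] [-0.001  0.004  1.   ] tilt 89.93102974772458 0.0011796330018972413
```

View pics/s22c.png

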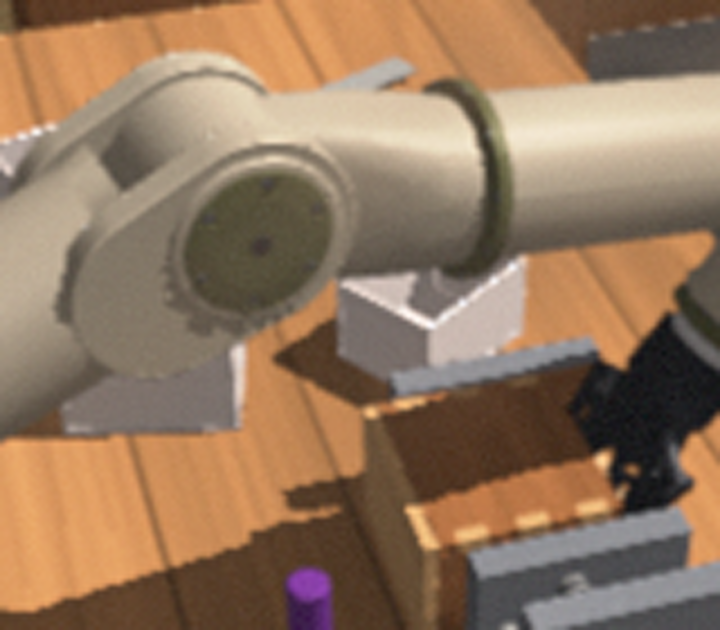

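carry_out:
  plan:
    - {"turn": [0, 0, 0], "offset": [0.012, 0, 0.016], "hand": 0.05}
    - {"turn": [0, 0, 0], "offset": [0.024, 0, 0.032], "hand": 0.05}
    - {"turn": [0, 0, 0], "offset": [0.033, 0, 0.045], "hand": 0.05}
    - {"turn": [0, 0, 0], "offset": [0.036, 0, 0.07], "hand": 0.05}
    - {"turn": [0, -5, 0], "offset": [0.036, 0, 0.11], "hand": 0.05}
    - {"turn": [0, -15, 0], "offset": [0.03, 0, 0.16], "hand": 0.05}
    - {"turn": [0, -25, 0], "offset": [0.02, 0, 0.2], "hand": 0.05}
    - {"turn": [0, -36, 0], "offset": [0, -0.05, 0.24], "hand": 0.05}
    - {"turn": [0, -36, 0], "offset": [-0.03, -0.1, 0.25], "hand": 0.05}
    - {"turn": [0, -36, 0], "offset": [-0.05, -0.15, 0.25], "hand": 0.05}
    - {"turn": [0, -36, 0], "offset": [-0.05, -0.2, 0.25], "hand": 0.05}
    - {"turn": [0, -36, 0], "offset": [-0.05, -0.2, 0.25], "hand": 0.05}

```text
time: 33.05
tcp_pos: [0.6261, -0.0896, 0.3069]
tool_rot: [3.14, 0.008, -0.015]
contact_force: [-0.7, 0.0, 0.8]
finger_gap: 0.0502
```

```bash
python3 - <<'E'
from h import *
o=log();print(o['contact_force'],o['joints']); snap('side','s23'); snap('top','t23'); crop('t23',130,130,430,290,2.6,'t23c')
Q=sel('t23',(240,150,330,240),0.1,0.125); m=(Q[:,1]<.2)&(Q[:,1]>.035); print(rect(Q[m]),np.median(Q[m][:,2]))
E
```

```text
[-0.65037259  0.03583615  0.80046615] [-0.0036968   0.39200403  0.13668965  1.25236535 -0.04975892  1.5088026
 -1.45907702]
((608.6347045898438, 117.61941528320312), (150.23739624023438, 140.3356170654297), 89.3614501953125) 0.1159430638673089
```

View pics/t23c.png

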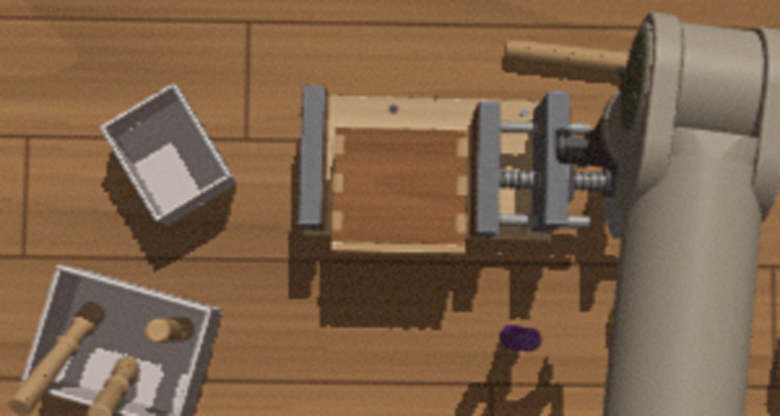

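View pics/s23.png

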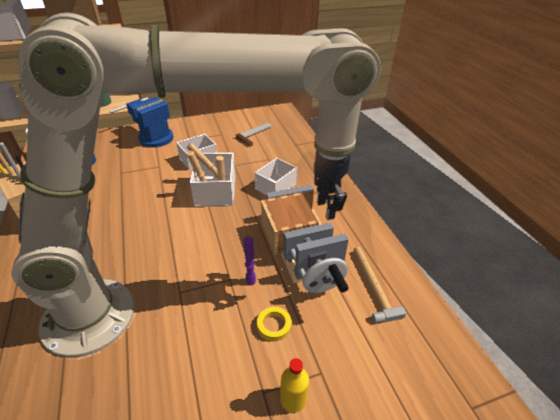

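```bash
python3 - <<'E'
from h import *
crop('s23',270,210,370,310,7,'s23c')
o=log();print(o['tcp_pos'],o['tool_rot'])
Q=sel('s23',(325,260,350,295),0.05,0.2); print(len(Q))
E
```

```text
[ 0.62723831 -0.08352441  0.30615183] [-3.13978526  0.0089353  -0.00699799]
599
```

View pics/s23c.png

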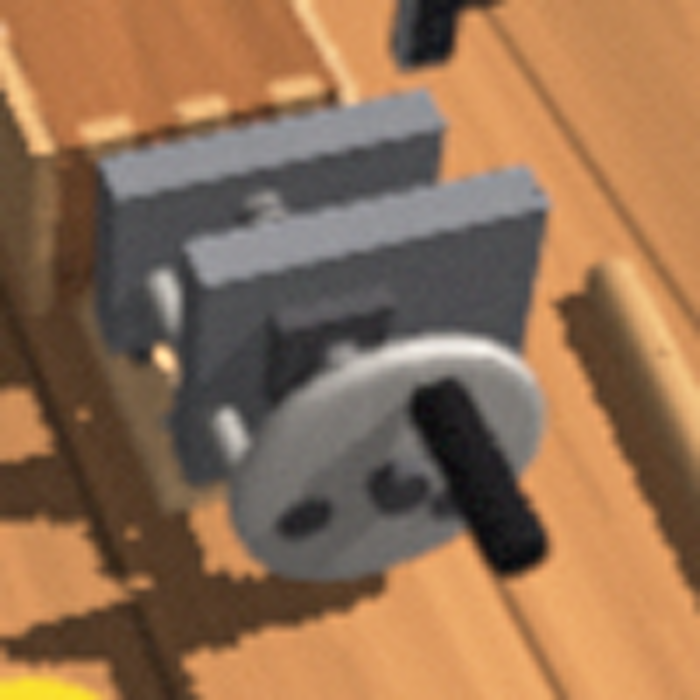

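carry_out:
  plan:
    - {"turn": [0, 0, 10], "offset": [0, -0.05, 0], "hand": 0.08}
    - {"turn": [0, 0, 20], "offset": [0.005, -0.1, 0], "hand": 0.08}
    - {"turn": [0, 0, 30], "offset": [0.005, -0.117, 0], "hand": 0.08}
    - {"turn": [0, 0, 40], "offset": [0.005, -0.117, 0], "hand": 0.08}
    - {"turn": [0, 0, 50], "offset": [0.005, -0.117, -0.02], "hand": 0.08}
    - {"turn": [0, 0, 60], "offset": [0.005, -0.117, -0.04], "hand": 0.08}
    - {"turn": [0, 0, 70], "offset": [0.005, -0.117, -0.057], "hand": 0.08}
    - {"turn": [0, 0, 80], "offset": [0.005, -0.117, -0.057], "hand": 0.08}
    - {"turn": [0, 0, 90], "offset": [0.005, -0.117, -0.057], "hand": 0.08}
    - {"turn": [0, 0, 90], "offset": [0.005, -0.117, -0.057], "hand": 0.08}
    - {"turn": [0, 0, 90], "offset": [0.005, -0.117, -0.057], "hand": 0.08}

```text
time: 34.52
tcp_pos: [0.633, -0.1991, 0.2486]
tool_rot: [-3.14, 0.009, 1.563]
contact_force: [-0.7, 0.7, 0.1]
finger_gap: 0.0802
```

```bash
python3 - <<'E'
from h import *
o=log();print(o['tcp_pos'],o['tool_rot'],o['joints']); snap('side','s24'); crop('s24',250,130,400,330,3.5,'s24c')
P=cloud('top0'); Q=P[140:178,395:410].reshape(-1,3); q=Q[(Q[:,2]>.012)&(Q[:,2]<.06)]; print('hammer head',q.min(0),q.max(0))
E
```

```text
[ 0.63303241 -0.19907633  0.24861626] [-3.14036431  0.00927008  1.56259813] [ 0.31076238  0.47468067 -0.08876936  1.2579623   0.05049472  1.40989494
  0.21550271]
hammer head [ 0.72220101 -0.2704725   0.01276823] [ 0.81026344 -0.23378403  0.03596727]
```

View pics/s24c.png

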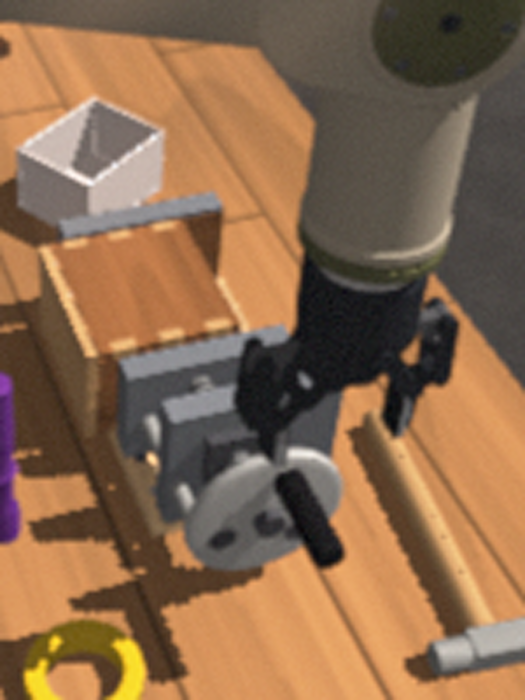

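carry_out:
  plan:
    - {"turn": [0, 0, 0], "offset": [-0.001, 0, -0.05], "hand": 0.06}
    - {"turn": [0, 0, 0], "offset": [-0.001, 0, -0.09], "hand": 0.06}
    - {"turn": [0, 0, 0], "offset": [-0.001, 0, -0.103], "hand": 0.06}
    - {"turn": [0, 0, 0], "offset": [-0.001, 0, -0.103], "hand": 0.06}
    - {"turn": [0, 0, 0], "offset": [-0.001, 0, -0.103], "hand": 0.0}
    - {"turn": [0, 0, 0], "offset": [-0.001, 0, -0.103], "hand": 0.0}
    - {"turn": [0, 0, 0], "offset": [-0.001, 0, -0.103], "hand": 0.0}
    - {"turn": [0, 0, 0], "offset": [-0.001, 0, -0.103], "hand": 0.0}
    - {"turn": [0, 0, 0], "offset": [-0.001, 0, -0.103], "hand": 0.0}
  force: 40

```text
time: 35.7
tcp_pos: [0.6329, -0.2005, 0.1475]
tool_rot: [3.139, 0.011, 1.565]
contact_force: [1.5, 0.1, 6.8]
finger_gap: 0.0238
```

```bash
python3 - <<'E'
from h import *
o=log();print(o['tcp_pos'],o['tool_rot'],o['contact_force'],o['ft_torque'],o['finger_gap']); snap('side','s25'); crop('s25',250,130,400,330,3.5,'s25c')
E
```

```text
[ 0.63287217 -0.20052293  0.1475054 ] [3.13949072 0.01061019 1.56470081] [1.4870928  0.09813643 6.80280815] [-0.02540119 -0.13237518 -0.05789647] 0.023843501585069742
```

View pics/s25c.png

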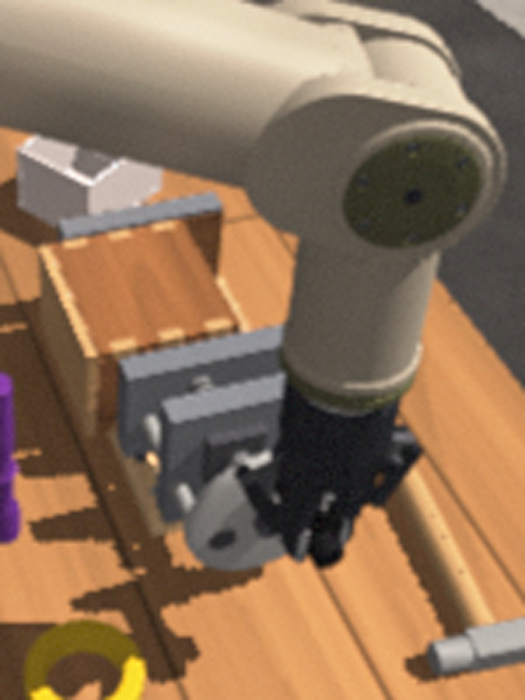

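```bash
cat > wheel.py <<'E'
import numpy as np,sys,json
f0,f1,st=map(float,sys.argv[1:4]); r=.05
out=[]
a=np.deg2rad
n=int(round((f1-f0)/st))
for i in range(1,n+1):
    f=f0+st*i; out.append({"turn":[0,0,0],"offset":[round(r*(np.sin(a(f))-np.sin(a(f0))),4),round(.012*(f-f0)/360,4),round(r*(np.cos(a(f))-np.cos(a(f0))),4)],"hand":0.0})
print(json.dumps(out))
E
python3 wheel.py 10 190 15
```

```text
[{"turn": [0, 0, 0], "offset": [0.0124, 0.0005, -0.0039], "hand": 0.0}, {"turn": [0, 0, 0], "offset": [0.0235, 0.001, -0.0109], "hand": 0.0}, {"turn": [0, 0, 0], "offset": [0.0323, 0.0015, -0.0206], "hand": 0.0}, {"turn": [0, 0, 0], "offset": [0.0383, 0.002, -0.0321], "hand": 0.0}, {"turn": [0, 0, 0], "offset": [0.0411, 0.0025, -0.0449], "hand": 0.0}, {"turn": [0, 0, 0], "offset": [0.0406, 0.003, -0.0579], "hand": 0.0}, {"turn": [0, 0, 0], "offset": [0.0366, 0.0035, -0.0704], "hand": 0.0}, {"turn": [0, 0, 0], "offset": [0.0296, 0.004, -0.0814], "hand": 0.0}, {"turn": [0, 0, 0], "offset": [0.02, 0.0045, -0.0902], "hand": 0.0}, {"turn": [0, 0, 0], "offset": [0.0084, 0.005, -0.0962], "hand": 0.0}, {"turn": [0, 0, 0], "offset": [-0.0043, 0.0055, -0.0991], "hand": 0.0}, {"turn": [0, 0, 0], "offset": [-0.0174, 0.006, -0.0985], "hand": 0.0}]
```

Quarter turn first, watching the force.

carry_out:
  plan:
    - {"turn": [0, 0, 0], "offset": [0.0124, 0.0005, -0.0039], "hand": 0.0}
    - {"turn": [0, 0, 0], "offset": [0.0235, 0.001, -0.0109], "hand": 0.0}
    - {"turn": [0, 0, 0], "offset": [0.0323, 0.0015, -0.0206], "hand": 0.0}
    - {"turn": [0, 0, 0], "offset": [0.0383, 0.002, -0.0321], "hand": 0.0}
    - {"turn": [0, 0, 0], "offset": [0.0411, 0.0025, -0.0449], "hand": 0.0}
    - {"turn": [0, 0, 0], "offset": [0.0406, 0.003, -0.0579], "hand": 0.0}
    - {"turn": [0, 0, 0], "offset": [0.0406, 0.003, -0.0579], "hand": 0.0}

```text
time: 36.62
tcp_pos: [0.6727, -0.1978, 0.0871]
tool_rot: [-3.141, 0.01, 1.564]
contact_force: [5.4, -2.7, -6.6]
finger_gap: 0.0239
```

```bash
python3 - <<'E'
from h import *
o=log();print(o['tcp_pos'],o['tool_rot'],o['contact_force'],o['ft_torque'],o['finger_gap']); snap('side','s26'); crop('s26',250,130,400,330,3.5,'s26c')
E
```

```text
[ 0.6726974  -0.19781284  0.08706239] [-3.14096132  0.01038654  1.5644331 ] [ 5.40303059 -2.71596326 -6.56371748] [-0.50106883 -1.21208648 -0.09669676] 0.02385943663152184
```

View pics/s26c.png

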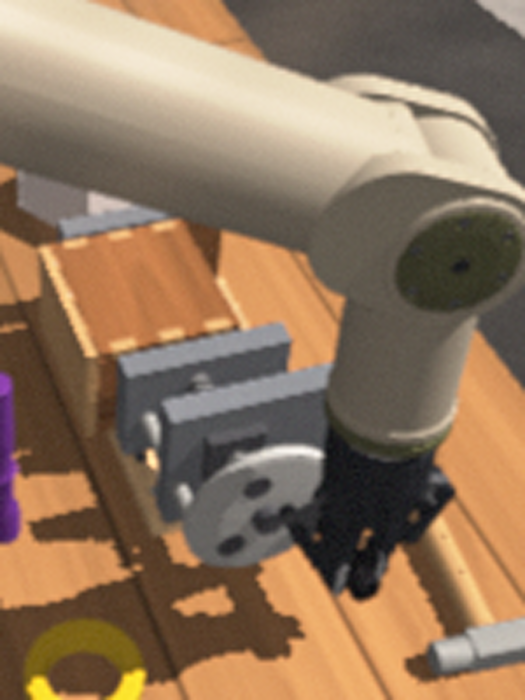

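```bash
python3 wheel.py 100 370 15
```

```text
[{"turn": [0, 0, 0], "offset": [-0.0039, 0.0005, -0.0124], "hand": 0.0}, {"turn": [0, 0, 0], "offset": [-0.0109, 0.001, -0.0235], "hand": 0.0}, {"turn": [0, 0, 0], "offset": [-0.0206, 0.0015, -0.0323], "hand": 0.0}, {"turn": [0, 0, 0], "offset": [-0.0321, 0.002, -0.0383], "hand": 0.0}, {"turn": [0, 0, 0], "offset": [-0.0449, 0.0025, -0.0411], "hand": 0.0}, {"turn": [0, 0, 0], "offset": [-0.0579, 0.003, -0.0406], "hand": 0.0}, {"turn": [0, 0, 0], "offset": [-0.0704, 0.0035, -0.0366], "hand": 0.0}, {"turn": [0, 0, 0], "offset": [-0.0814, 0.004, -0.0296], "hand": 0.0}, {"turn": [0, 0, 0], "offset": [-0.0902, 0.0045, -0.02], "hand": 0.0}, {"turn": [0, 0, 0], "offset": [-0.0962, 0.005, -0.0084], "hand": 0.0}, {"turn": [0, 0, 0], "offset": [-0.0991, 0.0055, 0.0043], "hand": 0.0}, {"turn": [0, 0, 0], "offset": [-0.0985, 0.006, 0.0174], "hand": 0.0}, {"turn": [0, 0, 0], "offset": [-0.0946, 0.0065, 0.0298], "hand": 0.0}, {"turn": [0, 0, 0], "offset": [-0.0875, 0.007, 0.0408], "hand": 0.0}, {"turn": [0, 0, 0], "offset": [-0.0779, 0.0075, 0.0496], "hand": 0.0}, {"turn": [0, 0, 0], "offset": [-0.0663, 0.008, 0.0557], "hand": 0.0}, {"turn": [0, 0, 0], "offset": [-0.0536, 0.0085, 0.0585], "hand": 0.0}, {"turn": [0, 0, 0], "offset": [-0.0406, 0.009, 0.0579], "hand": 0.0}]
```

carry_out:
  plan:
    - {"turn": [0, 0, 0], "offset": [-0.0039, 0.0005, -0.0124], "hand": 0.0}
    - {"turn": [0, 0, 0], "offset": [-0.0109, 0.001, -0.0235], "hand": 0.0}
    - {"turn": [0, 0, 0], "offset": [-0.0206, 0.0015, -0.0323], "hand": 0.0}
    - {"turn": [0, 0, 0], "offset": [-0.0321, 0.002, -0.0383], "hand": 0.0}
    - {"turn": [0, 0, 0], "offset": [-0.0449, 0.0025, -0.0411], "hand": 0.0}
    - {"turn": [0, 0, 0], "offset": [-0.0579, 0.003, -0.0406], "hand": 0.0}
    - {"turn": [0, 0, 0], "offset": [-0.0579, 0.003, -0.0406], "hand": 0.0}

```text
time: 37.55
tcp_pos: [0.6153, -0.1942, 0.049]
tool_rot: [3.14, 0.01, 1.565]
contact_force: [-0.6, 0.5, 7.9]
finger_gap: 0.0238
```

Fine. On from 190° to 370°.

carry_out:
  plan:
    - {"turn": [0, 0, 0], "offset": [-0.0125, 0.0005, 0.004], "hand": 0.0}
    - {"turn": [0, 0, 0], "offset": [-0.0235, 0.001, 0.011], "hand": 0.0}
    - {"turn": [0, 0, 0], "offset": [-0.0323, 0.0015, 0.0206], "hand": 0.0}
    - {"turn": [0, 0, 0], "offset": [-0.0383, 0.002, 0.0322], "hand": 0.0}
    - {"turn": [0, 0, 0], "offset": [-0.0411, 0.0025, 0.0449], "hand": 0.0}
    - {"turn": [0, 0, 0], "offset": [-0.0406, 0.003, 0.058], "hand": 0.0}
    - {"turn": [0, 0, 0], "offset": [-0.0366, 0.0035, 0.0704], "hand": 0.0}
    - {"turn": [0, 0, 0], "offset": [-0.0296, 0.004, 0.0814], "hand": 0.0}
    - {"turn": [0, 0, 0], "offset": [-0.02, 0.0045, 0.0902], "hand": 0.0}
    - {"turn": [0, 0, 0], "offset": [-0.0084, 0.005, 0.0963], "hand": 0.0}
    - {"turn": [0, 0, 0], "offset": [0.0043, 0.0055, 0.0991], "hand": 0.0}
    - {"turn": [0, 0, 0], "offset": [0.0174, 0.006, 0.0985], "hand": 0.0}
    - {"turn": [0, 0, 0], "offset": [0.0174, 0.006, 0.0985], "hand": 0.0}

```text
time: 39.17
tcp_pos: [0.6338, -0.1884, 0.1475]
tool_rot: [3.14, 0.011, 1.565]
contact_force: [1.6, 0.1, 3.1]
finger_gap: 0.0237
```

```bash
python3 - <<'E'
from h import *
o=log();print(o['tcp_pos'],o['contact_force'],o['ft_torque'],o['finger_gap'],o['joints']); snap('side','s27'); crop('s27',230,130,400,330,3.5,'s27c')
E
```

```text
[ 0.63381245 -0.18842889  0.14748496] [1.62331625 0.10376321 3.12010098] [-0.11940666 -0.3232904  -0.04090827] 0.02374244970214591 [ 0.30201259  0.52692458 -0.09599565  1.40782494  0.06233446  1.20539923
  0.19118793]
```

View pics/s27c.png

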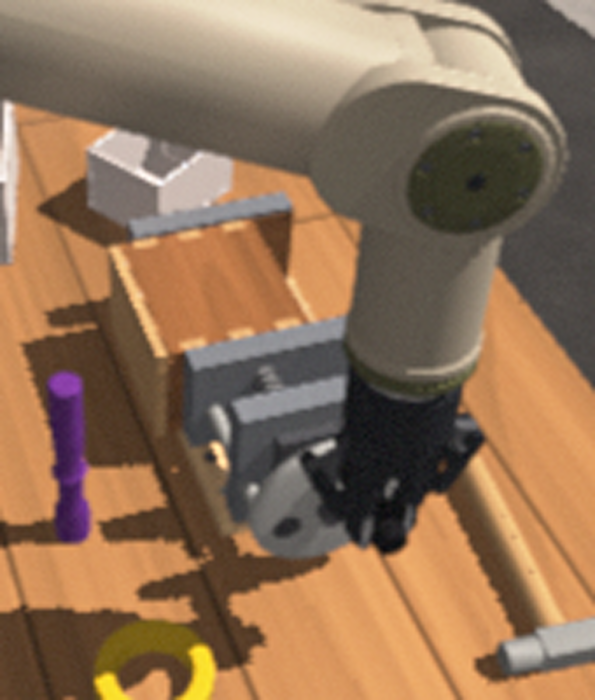

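carry_out:
  plan:
    - {"turn": [0, 0, 0], "offset": [0.0124, 0.0005, -0.0039], "hand": 0.0}
    - {"turn": [0, 0, 0], "offset": [0.0235, 0.001, -0.0109], "hand": 0.0}
    - {"turn": [0, 0, 0], "offset": [0.0323, 0.0015, -0.0206], "hand": 0.0}
    - {"turn": [0, 0, 0], "offset": [0.0383, 0.002, -0.0321], "hand": 0.0}
    - {"turn": [0, 0, 0], "offset": [0.0411, 0.0025, -0.0449], "hand": 0.0}
    - {"turn": [0, 0, 0], "offset": [0.0406, 0.003, -0.0579], "hand": 0.0}
    - {"turn": [0, 0, 0], "offset": [0.0366, 0.0035, -0.0704], "hand": 0.0}
    - {"turn": [0, 0, 0], "offset": [0.0296, 0.004, -0.0814], "hand": 0.0}
    - {"turn": [0, 0, 0], "offset": [0.02, 0.0045, -0.0902], "hand": 0.0}
    - {"turn": [0, 0, 0], "offset": [0.0084, 0.005, -0.0962], "hand": 0.0}
    - {"turn": [0, 0, 0], "offset": [-0.0043, 0.0055, -0.0991], "hand": 0.0}
    - {"turn": [0, 0, 0], "offset": [-0.0174, 0.006, -0.0985], "hand": 0.0}
    - {"turn": [0, 0, 0], "offset": [-0.0174, 0.006, -0.0985], "hand": 0.0}

```text
time: 40.85
tcp_pos: [0.6157, -0.1822, 0.049]
tool_rot: [3.14, 0.01, 1.565]
contact_force: [-0.8, 0.4, 7.8]
finger_gap: 0.0238
```

```bash
python3 - <<'E'
from h import *
o=log();print(o['tcp_pos'],o['contact_force'],o['ft_torque'],o['finger_gap']); snap('side','s28'); crop('s28',230,130,400,330,3.5,'s28c')
E
```

```text
[ 0.61570962 -0.18218932  0.04899933] [-0.80234157  0.36767491  7.81355155] [0.08191318 0.07371065 0.02251381] 0.02376262260954436
```

View pics/s28c.png

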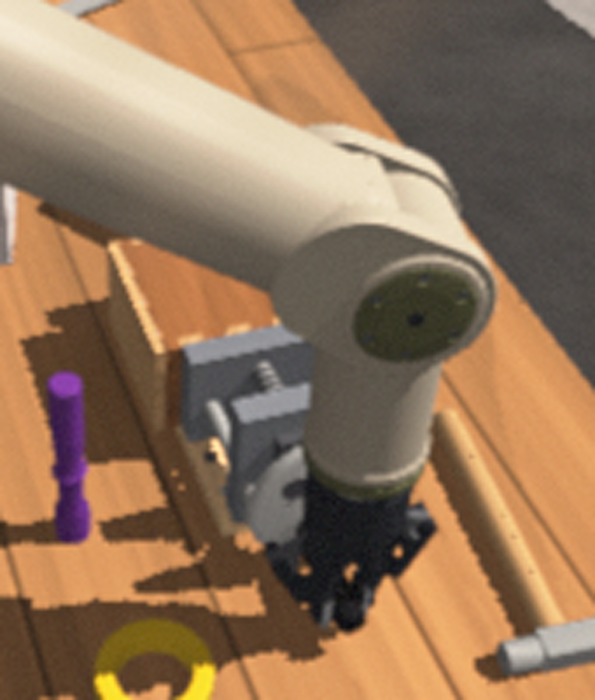

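carry_out:
  plan:
    - {"turn": [0, 0, 0], "offset": [-0.0125, 0.0005, 0.004], "hand": 0.0}
    - {"turn": [0, 0, 0], "offset": [-0.0235, 0.001, 0.011], "hand": 0.0}
    - {"turn": [0, 0, 0], "offset": [-0.0323, 0.0015, 0.0206], "hand": 0.0}
    - {"turn": [0, 0, 0], "offset": [-0.0383, 0.002, 0.0322], "hand": 0.0}
    - {"turn": [0, 0, 0], "offset": [-0.0411, 0.0025, 0.0449], "hand": 0.0}
    - {"turn": [0, 0, 0], "offset": [-0.0406, 0.003, 0.058], "hand": 0.0}
    - {"turn": [0, 0, 0], "offset": [-0.0366, 0.0035, 0.0704], "hand": 0.0}
    - {"turn": [0, 0, 0], "offset": [-0.0296, 0.004, 0.0814], "hand": 0.0}
    - {"turn": [0, 0, 0], "offset": [-0.02, 0.0045, 0.0902], "hand": 0.0}
    - {"turn": [0, 0, 0], "offset": [-0.0084, 0.005, 0.0963], "hand": 0.0}
    - {"turn": [0, 0, 0], "offset": [0.0043, 0.0055, 0.0991], "hand": 0.0}
    - {"turn": [0, 0, 0], "offset": [0.0174, 0.006, 0.0985], "hand": 0.0}
    - {"turn": [0, 0, 0], "offset": [0.0174, 0.006, 0.0985], "hand": 0.0}

```text
time: 42.52
tcp_pos: [0.6339, -0.1765, 0.1475]
tool_rot: [3.14, 0.011, 1.565]
contact_force: [2.9, -0.5, 3.2]
finger_gap: 0.0238
```

```bash
python3 - <<'E'
from h import *
o=log();print(o['tcp_pos'],o['contact_force'],o['ft_torque'],o['finger_gap']); snap('side','s29'); crop('s29',230,130,400,330,3.5,'s29c'); snap('top','t29'); crop('t29',230,140,370,280,5,'t29c')
E
```

```text
[ 0.63388006 -0.17646605  0.14753071] [ 2.92983103 -0.50126623  3.22758809] [-0.04559616 -0.33320113 -0.05129092] 0.023835521236882776
```

View pics/t29c.png

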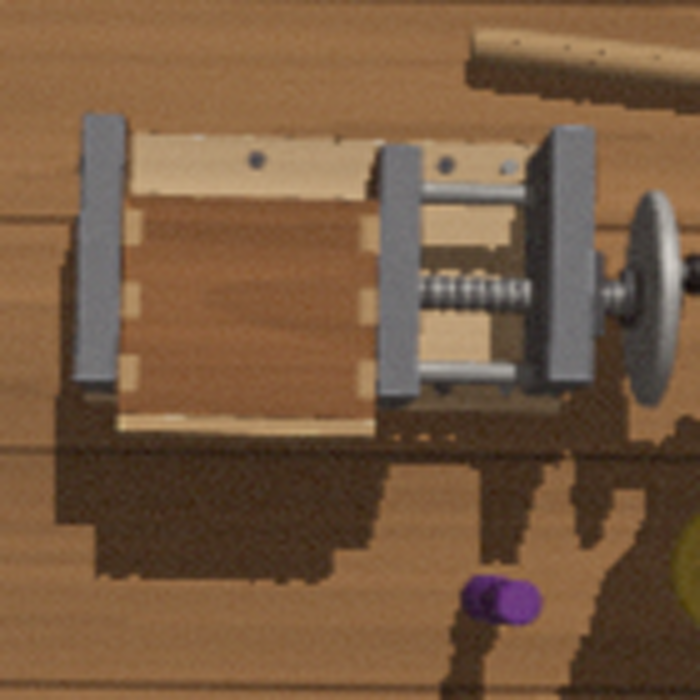

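View pics/s29c.png

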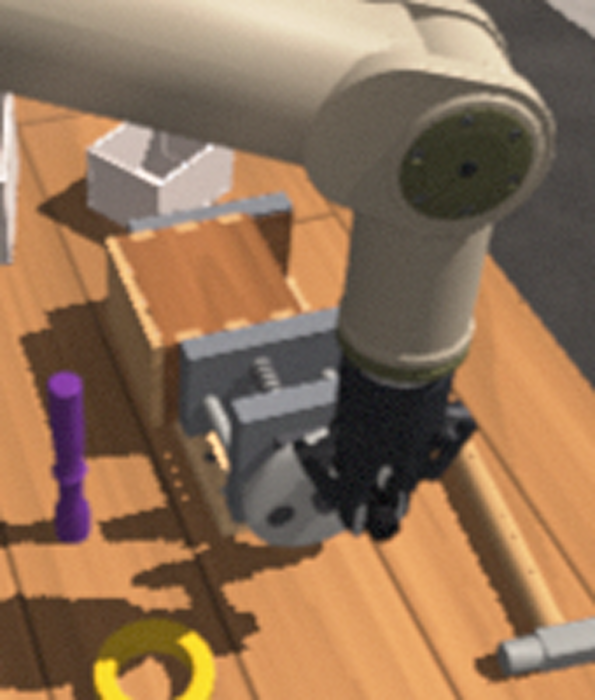

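```bash
python3 wheel.py 10 130 10
```

```text
[{"turn": [0, 0, 0], "offset": [0.0084, 0.0003, -0.0023], "hand": 0.0}, {"turn": [0, 0, 0], "offset": [0.0163, 0.0007, -0.0059], "hand": 0.0}, {"turn": [0, 0, 0], "offset": [0.0235, 0.001, -0.0109], "hand": 0.0}, {"turn": [0, 0, 0], "offset": [0.0296, 0.0013, -0.0171], "hand": 0.0}, {"turn": [0, 0, 0], "offset": [0.0346, 0.0017, -0.0242], "hand": 0.0}, {"turn": [0, 0, 0], "offset": [0.0383, 0.002, -0.0321], "hand": 0.0}, {"turn": [0, 0, 0], "offset": [0.0406, 0.0023, -0.0406], "hand": 0.0}, {"turn": [0, 0, 0], "offset": [0.0413, 0.0027, -0.0492], "hand": 0.0}, {"turn": [0, 0, 0], "offset": [0.0406, 0.003, -0.0579], "hand": 0.0}, {"turn": [0, 0, 0], "offset": [0.0383, 0.0033, -0.0663], "hand": 0.0}, {"turn": [0, 0, 0], "offset": [0.0346, 0.0037, -0.0742], "hand": 0.0}, {"turn": [0, 0, 0], "offset": [0.0296, 0.004, -0.0814], "hand": 0.0}]
```

carry_out:
  plan:
    - {"turn": [0, 0, 0], "offset": [0.0084, 0.0003, -0.0023], "hand": 0.0}
    - {"turn": [0, 0, 0], "offset": [0.0163, 0.0007, -0.0059], "hand": 0.0}
    - {"turn": [0, 0, 0], "offset": [0.0235, 0.001, -0.0109], "hand": 0.0}
    - {"turn": [0, 0, 0], "offset": [0.0235, 0.001, -0.0109], "hand": 0.0}

```text
time: 43.12
tcp_pos: [0.6572, -0.1757, 0.1361]
tool_rot: [3.139, 0.011, 1.565]
contact_force: [6.3, -1.5, 2.2]
finger_gap: 0.0238
```

carry_out:
  plan:
    - {"turn": [0, 0, 0], "offset": [0.0061, 0.0003, -0.0062], "hand": 0.0}
    - {"turn": [0, 0, 0], "offset": [0.0111, 0.0007, -0.0133], "hand": 0.0}
    - {"turn": [0, 0, 0], "offset": [0.0111, 0.0007, -0.0133], "hand": 0.0}

```text
time: 43.5
tcp_pos: [0.6683, -0.1752, 0.1225]
tool_rot: [3.139, 0.011, 1.565]
contact_force: [6.9, -1.8, 1.4]
finger_gap: 0.0235
```

carry_out:
  plan:
    - {"turn": [0, 0, 0], "offset": [0.002, 0.0002, -0.0039], "hand": 0.0}
    - {"turn": [0, 0, 0], "offset": [0.0037, 0.0003, -0.0079], "hand": 0.0}
    - {"turn": [0, 0, 0], "offset": [0.0037, 0.0003, -0.0079], "hand": 0.0}

```text
time: 43.88
tcp_pos: [0.6714, -0.1752, 0.116]
tool_rot: [3.139, 0.011, 1.564]
contact_force: [-1.3, -2.1, 11.6]
finger_gap: 0.0235
```

carry_out:
  plan:
    - {"turn": [0, 0, 0], "offset": [0.0009, 0.0001, -0.0021], "hand": 0.0}
    - {"turn": [0, 0, 0], "offset": [0.0014, 0.0002, -0.0042], "hand": 0.0}
    - {"turn": [0, 0, 0], "offset": [0.0014, 0.0002, -0.0042], "hand": 0.0}

```text
time: 44.25
tcp_pos: [0.6725, -0.1751, 0.1129]
tool_rot: [3.14, 0.012, 1.564]
contact_force: [-4.2, -1.3, 18.0]
finger_gap: 0.0241
```

```bash
python3 - <<'E'
from h import *
o=log();print(o['tcp_pos'],o['contact_force'],o['ft_torque'],o['finger_gap']); snap('side','s30'); crop('s30',230,130,400,330,3.5,'s30c'); snap('top','t30'); crop('t30',230,140,370,280,5,'t30c')
Q=sel('t30',(240,150,330,240),0.1,0.1165); 
tilt('s30',[(150,255),(235,235),(280,305),(190,325)],3.5,[230,130])
E
```

```text
[ 0.67250268 -0.17513004  0.1129239 ] [-4.18084181 -1.30029577 17.98437952] [-0.06676473  1.10486706  0.05659085] 0.024102885664457393
607 [0.61867901 0.12113059 0.11457308] [0.004 0.005 1.   ] tilt 90.23492071652505 0.0012130159646227448
```

View pics/t30c.png

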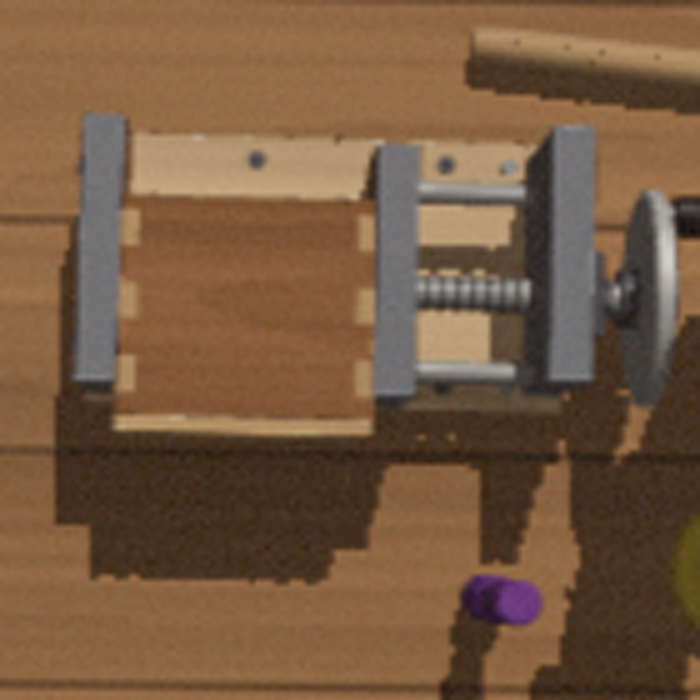

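carry_out:
  plan:
    - {"turn": [0, 0, 0], "offset": [0.0005, 0.0001, -0.002], "hand": 0.0}
    - {"turn": [0, 0, 0], "offset": [0.001, 0.0001, -0.0042], "hand": 0.0}
    - {"turn": [0, 0, 0], "offset": [0.001, 0.0001, -0.0042], "hand": 0.0}

```text
time: 44.72
tcp_pos: [0.6735, -0.1752, 0.1096]
tool_rot: [3.139, 0.012, 1.564]
contact_force: [-7.9, 0.1, 23.1]
finger_gap: 0.0234
```

carry_out:
  plan:
    - {"turn": [0, 0, 0], "offset": [-0.0005, 0, 0.003], "hand": 0.0}
    - {"turn": [0, 0, 0], "offset": [-0.0005, 0, 0.004], "hand": 0.0}
    - {"turn": [0, 0, 0], "offset": [-0.0005, 0, 0.004], "hand": 0.06}
    - {"turn": [0, 0, 0], "offset": [-0.0005, 0, 0.004], "hand": 0.06}
    - {"turn": [0, 0, 0], "offset": [-0.0005, 0, 0.004], "hand": 0.06}
    - {"turn": [0, 0, 0], "offset": [-0.0005, 0, 0.004], "hand": 0.06}
    - {"turn": [0, 0, 0], "offset": [-0.0005, 0, 0.04], "hand": 0.06}
    - {"turn": [0, 0, 0], "offset": [-0.0005, 0, 0.09], "hand": 0.06}
    - {"turn": [0, 0, 0], "offset": [-0.0005, -0.01, 0.14], "hand": 0.06}
    - {"turn": [0, 0, 0], "offset": [-0.0005, -0.05, 0.2], "hand": 0.06}
    - {"turn": [0, 0, 0], "offset": [-0.05, -0.1, 0.22], "hand": 0.06}
    - {"turn": [0, 0, 0], "offset": [-0.1, -0.15, 0.22], "hand": 0.06}
    - {"turn": [0, 0, 0], "offset": [-0.15, -0.19, 0.22], "hand": 0.06}
    - {"turn": [0, 0, 0], "offset": [-0.15, -0.19, 0.22], "hand": 0.06}
    - {"turn": [0, 0, 0], "offset": [-0.15, -0.19, 0.22], "hand": 0.06}

```text
time: 46.6
tcp_pos: [0.5203, -0.3665, 0.3255]
tool_rot: [-3.14, 0.011, 1.56]
contact_force: [1.0, 0.3, 1.0]
finger_gap: 0.0598
```

```bash
python3 - <<'E'
from h import *
o=log();print(o['tcp_pos'],o['contact_force'],o['finger_gap']); snap('side','s31'); snap('top','t31'); crop('t31',130,130,430,290,2.6,'t31c')
P=cloud('t31')
Q=P[188:228,256:302].reshape(-1,3); q=Q[(Q[:,2]>.1)&(Q[:,2]<.13)]; print('caddy top',rect(q),np.median(q[:,2]))
Q=sel('t31',(240,155,253.0.__int__(),218),0.095,0.13); print('fence',rect(Q))
Q=sel('t31',(305,160,315,225),0.1172,0.13); print('jaw',rect(Q))
Q=sel('t31',(250,160,306,232),0.1,0.1165); print('all',rect(Q))
for t in('top0','t31'):
    Q=sel(t,(425,245,470,275),0.02,0.2); print('glue',Q.mean(0))
    Q=sel(t,(360,235,398,272),0.012,0.05); print('tape',Q.mean(0))
    Q=sel(t,(320,140,410,178),0.012,0.06); print('ham',Q.mean(0))
tilt('s31',(np.array([(150,255),(235,235),(280,305),(190,325)])/3.5+[230,130]).tolist(),1,[0,0])
E
```

```text
[ 0.52032403 -0.36647821  0.32550547] [0.99181742 0.34437103 1.0072284 ] 0.05984255488108012
caddy top ((595.182861328125, 132.06141662597656), (115.24559783935547, 132.61849975585938), 0.401602566242218) 0.1160903760306955
fence ((647.39453125, 220.99183654785156), (158.30963134765625, 21.077978134155273), 1.0309423208236694)
jaw ((635.261962890625, 43.23725128173828), (147.58494567871094, 23.89891242980957), 0.45514965057373047)
all ((632.445068359375, 136.11712646484375), (189.6221466064453, 163.36334228515625), 0.31862396001815796)
glue [ 0.44871094 -0.36486149  0.10957952]
tape [ 0.46317735 -0.18303772  0.02438162]
ham [ 0.77044306 -0.14909146  0.02320889]
glue [ 0.44890158 -0.3647928   0.10912323]
tape [ 0.46312965 -0.18260824  0.0242693 ]
ham [ 0.76866705 -0.1443356   0.02303016]
612 [0.61883462 0.12132748 0.11439444] [0.001 0.004 1.   ] tilt 90.08291464596336 0.0011652379161960367
```

View pics/s31.png

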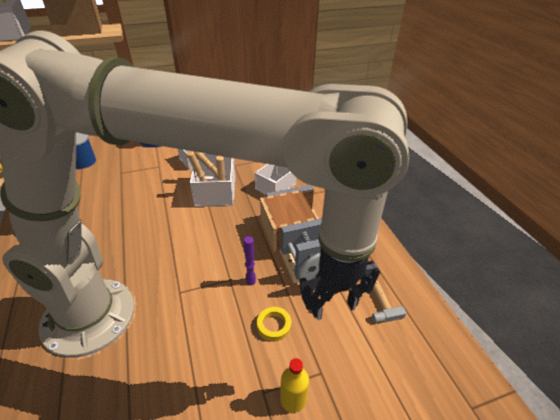

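View pics/t31c.png

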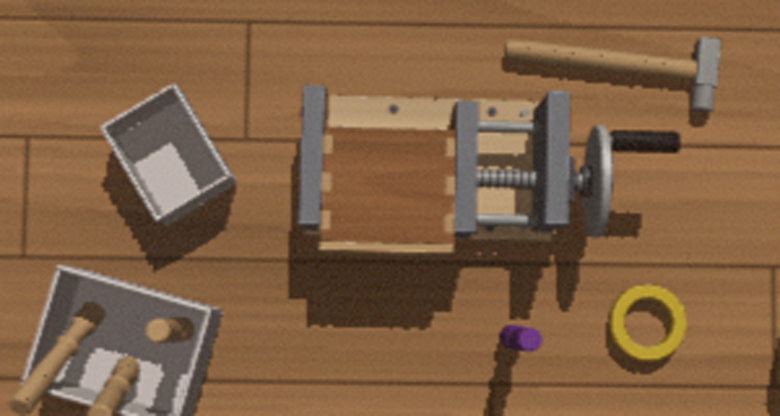

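```bash
python3 - <<'E'
from h import *
print(ctrl.finish_job()); print(ctrl.get_obs()['time'])
E
```

```text
the job is handed in; nothing more can be done
None
the job is handed in; nothing more can be done
```

The job is done and handed in at about 47 s of the 210 s; no verdict was reported.

- **Spindles:** there were three, and all are in the largest white bin with their feet on or near its floor. The bin was knocked about 20 mm aside partway through and two of the spindles toppled, so they now lean against its wall. I measured the bin's new position before placing the third.
- **Caddy:** I gripped it by its centre divider, set it square against the bed's near edge, and turned it over that edge. I let go at about 86°, so it dropped only the last few degrees. The last camera fit puts it 90.1° from upright with its top face 0.114–0.116 m above the bench, as it should be. Before clamping, its underside was at about −0.108 m in clamp x and its yaw within 1° of the clamp's.
- **Clamp:** I wound the wheel about 2.2 turns, until resistance at the handle rose to roughly 24 N, against about 7–8 N or less before contact. The jaw-to-fence opening then measures about 149 mm, against the caddy's 150 mm width, with no visible gap. I judged the clamping force from the handle resistance and did not measure it directly.
- **Bystanders:** the glue, tape and hammer show no visible movement. My hammer reading differed by about 5 mm from the start; I put this down to measurement scatter. The purple spindle look-alike was left standing.

The gripper was clear of everything at hand-in. No check failed. The one disagreement was a 2–3 mm mismatch between the camera and tool positions when I pushed the caddy against the edge; the contact force and a second look showed it was flush.

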